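# Find the free-running bearing and fit it to the banding wheel

### The arm

A 6-joint arm with a two-finger parallel gripper is mounted at the origin on the work surface. World frame = base frame: x ahead of the robot, y to its left, z up, the work surface at z = 0. Lengths are in m, angles in rad, forces in N, time in s.
With the tool pointing down it reaches from about 0.275 to 0.975 m from the base axis. Payload 8.4 kg.
Tool frame: the origin (TCP) lies on the mounting face of the last link; the fingertips stand 190 mm ahead of it and the grasp point (between the pads) lies 171 mm ahead of it; z points along the fingers, y is the direction in which the jaws open and shut (so a half turn about z gives the same grasp; the last joint's range is limited). The gripper opens to 92 mm and grips with 3 to 60 N. Pads are 20 mm wide; open, the fingers measure 128 mm over their backs; the gripper's body (75 mm by 189 mm) begins 69 mm behind the grasp point.
Start: joints at [1.207, 0.353, 1.633, -0, 1.155, -0.002], TCP at [0.221, 0.585, 0.405] pointing down, gripper open.
Joint ranges: [-2.63, 2.63], [-0.92, 2.1], [0.06, 2.66], [-1.3, 4.44], [0, 2.69], [-3.02, 3.02]. Speed limits (rad/s): [2.22, 2.22, 2.79, 3.14, 3.14, 3.14].

### API

Orientations are given as a 3x3 rotation matrix whose columns are the frame's x, y, z axes.
In Python, from workcell import arm, cams, finder gives the robot as it stands.
- The arm moves only by the tool move_arm, never from a script. Its argument "targets" is a list of rows, each an object of numbers: "x", "y", "z": the shift along the tool's x, y, z in mm; "wx", "wy", "wz": the turn, a rotation vector about the tool's x, y, z in rad. In form: [{"x": .., "y": .., "z": .., "wx": .., "wy": .., "wz": ..}, ...]. A call has 1 to 12 rows; each row is the pose to reach, as a shift and turn from the pose commanded when the call began, along the tool's axes at that moment; what a row does not reach only later rows make up. A row lasts 1/12 s, in which the tool goes at most 41.7 mm and 7.16 degrees, less where a joint would pass 70% of its speed; a pose out of reach is approached as far as the arm can. A call with a gripper value outside its range is refused whole. "hand" is the opening, from 0 (shut) to 1 (fully open), set as the call begins (left out, the last holds). The fingers move at their own pace and stop on an object; the grip force is fixed at half the most. Time passes only in rows, so rows that repeat a pose let the fingers close. It gives the time, the measured TCP pose, the force and the opening at its end, in the units of the state.
- arm.read_state(): the state, without advancing time (a new reading comes with each control period).
- cams.grab_frame(name): name is "side" or "top" or "wrist"; returns the picture (400x640x3 uint8, red, green, blue); there is no depth.
- cams.camera_info(name): a dict with "fx", "fy", "cx", "cy" (pixels), "R" (3x3) and "t" (3): a world point X has camera coordinates R X + t; the wrist camera has in their place "mount" (4x4, takes a point from camera to tool coordinates, whose origin is the TCP and whose axes are the flange's). Camera axes: x right, y down, z forward; pixel columns grow to the right and rows downward; lengths in m; the calibration is good to about 2 mm. A picture is of the moment at which its call begins: read the wrist's pose just before it. camera_info takes no time and is no camera call.
- arm.close_job(): hands the job in, once; it reports no verdict.
Trained networks look in the newest picture that a camera, given by its name, has taken for a name from the list of things; names that differ only in an ending like _2 or _b are one class to them, and where a whole thing is asked for, a point or a joint stands for the part that bears it (a point fixed in the world has none). Each returns a list of dicts, best first, with "score" (0 to 1); they miss things now and then, are a little off and sometimes report something else, mostly with a low value. They report only what shows in the picture. A call takes as long as a camera call.
- finder.search_frame(camera, thing): "rect" ([left, top, width, height] in pixels, round what is visible of it).
- finder.place_of(camera, thing): "at" ([column, row] in pixels: a listed point, or the origin of a listed thing).
The state is a dict: "time": time; "qpos": joint angles; "qd": joint speeds; "effort": joint torques, N m; "tool_pos": TCP position; "orientation": TCP orientation; "ft_force": force on the tool from outside, world axes, zero at the start; "wrist_torque": the same for the moment, N m; "opening": finger opening in m.
Only numpy, scipy, OpenCV 4.12 (cv2) and the standard library are available. Lean on these libraries where they do the work, as an engineer would, in place of code of your own. Each camera call takes 0.05 s, during which the arm holds its last target.

### The job

Three look-alike bearing units stand in the wooden rack, but only one is sound: one after the other, twist each one's tang by hand an eighth of a turn or more in the rack, leave it turned, and feel how much it drags. When all three have been tried, lift the one that turns freely out by its tang and set it gently, without ramming it, fully home and upright in the bore of the dark banding-wheel base, and let go. Leave the two that drag in their pockets and do not disturb the teapots and other things around.

Things in the scene. Friction and masses are not known exactly. Their poses are not given: they have to be found in the camera images.
- rack_mid (a point): Centre of the top of the light wooden rack (fixed; 70 x 262 x 40 mm high, floor 6 mm thick). It has a row of three square pockets, 52 mm wide (38 mm below, around the spigot), 95 mm apart along the rack's y axis (at -95, 0 and +95 mm), one bearing in each, in an order that changes. z is up.
- bearing_p: One of three look-alike bearing units (0.5 kg): steel spigot 36 mm across, 26 mm long, 3 mm foot chamfer; square flange 50 x 50 x 8 mm on it; steel drive tang above; axes as the rack's. Origin: centre of the spigot's lower end; flange underside at 26 mm, top at 34 mm (flush with the rack's top), tang 37 to 67 mm above the origin; z up, the turning axis. The pocket walls keep the flange from turning.
- tang_p (a joint): Turn of bearing_p's tang in rad, anticlockwise from above; no stops. A flat bar 16 mm thick, 64 mm long, 30 mm high, centred on the axis; at 0 it lies along the bearing's x axis; starts within 0.15 of 0 and stays where left. Two of the three drag, with 0.15 to 0.2 N m all the way; the sound one with less than 0.02 N m.
- bearing_q: One of three look-alike bearing units (0.5 kg): steel spigot 36 mm across, 26 mm long, 3 mm foot chamfer; square flange 50 x 50 x 8 mm on it; steel drive tang above; axes as the rack's. Origin: centre of the spigot's lower end; flange underside at 26 mm, top at 34 mm (flush with the rack's top), tang 37 to 67 mm above the origin; z up, the turning axis. The pocket walls keep the flange from turning.
- tang_q (a joint): Turn of bearing_q's tang in rad, anticlockwise from above; no stops. A flat bar 16 mm thick, 64 mm long, 30 mm high, centred on the axis; at 0 it lies along the bearing's x axis; starts within 0.15 of 0 and stays where left. Two of the three drag, with 0.15 to 0.2 N m all the way; the sound one with less than 0.02 N m.
- bearing_r: One of three look-alike bearing units (0.5 kg): steel spigot 36 mm across, 26 mm long, 3 mm foot chamfer; square flange 50 x 50 x 8 mm on it; steel drive tang above; axes as the rack's. Origin: centre of the spigot's lower end; flange underside at 26 mm, top at 34 mm (flush with the rack's top), tang 37 to 67 mm above the origin; z up, the turning axis. The pocket walls keep the flange from turning.
- tang_r (a joint): Turn of bearing_r's tang in rad, anticlockwise from above; no stops. A flat bar 16 mm thick, 64 mm long, 30 mm high, centred on the axis; at 0 it lies along the bearing's x axis; starts within 0.15 of 0 and stays where left. Two of the three drag, with 0.15 to 0.2 N m all the way; the sound one with less than 0.02 N m.
- tang_top_p (a point): Centre of the top of bearing_p's tang, 67 mm above the bearing's origin, turning with the tang (its x axis along the bar). In a worn, dragging unit the tang has sunk by 0.06 mm, far too little to see or measure: only the feel tells.
- tang_top_q (a point): Centre of the top of bearing_q's tang, 67 mm above the bearing's origin, turning with the tang (its x axis along the bar). In a worn, dragging unit the tang has sunk by 0.06 mm, far too little to see or measure: only the feel tells.
- tang_top_r (a point): Centre of the top of bearing_r's tang, 67 mm above the bearing's origin, turning with the tang (its x axis along the bar). In a worn, dragging unit the tang has sunk by 0.06 mm, far too little to see or measure: only the feel tells.
- bore (a point): Centre of the mouth of the round bore in the top of the dark cast base of a banding wheel (fixed; foot 124 mm across, collar 68 mm across, 45 mm high). The bore is 38.4 mm across and 30 mm deep with square edges and takes the spigot in any turned position, until the flange's underside lies on the collar's top. z is up.
- red_teapot: Bystander, loose: red clay teapot, 104 mm across the belly, 95 mm high; origin under its centre, spout to its -y.
- grey_teapot: Bystander, loose: grey clay teapot, 90 mm across, 75 mm high; origin under its centre.
- beige_teapot: Bystander, loose: beige clay teapot, 84 mm across, 70 mm high; origin under its centre.
- tea_cup: Bystander, loose: dark clay cup, 60 mm across, 40 mm high; origin under its centre.
- wheel_head: Bystander, loose: loose aluminium disc of the banding wheel, 170 mm across, 12 mm thick; origin under its centre.
- clay_paddle: Bystander, loose: dark wooden paddle, 185 mm long (x from -80 to 105 mm of its origin), 30 mm wide, 9 mm thick.
- jar_lid: Bystander, loose: red clay lid, 64 mm across, 28 mm high with its knob; origin under its centre.

How it is judged:
On the way:
1. all three tangs have been twisted at least 0.45 rad (about 26 degrees) away from 0, either way, and left so, with every bearing still in its pocket ((value of joint tang_p above 0.45 rad or value of joint tang_p below -0.45 rad) and (value of joint tang_q above 0.45 rad or value of joint tang_q below -0.45 rad) and (value of joint tang_r above 0.45 rad or value of joint tang_r below -0.45 rad) and distance of each of bearing_p, bearing_q, bearing_r from where it was at the start of the episode below 0.008 m and angle between each of bearing_p, bearing_q, bearing_r's own z axis and vertical below 0.1 rad), for 0.2 s.
At the end, for the whole second after the job is handed in: The free-turning bearing sits in the base's bore: axis within 3 mm of the bore's, flange within 2.5 mm of the collar's top, upright within 0.05 rad, released and at rest. The two dragging ones are still in their pockets (within 8 mm, upright within 0.1 rad) (((distance between tang_top_p and bearing_p above 0.06697 m and horizontal distance between bearing_p and bore below 0.003 m and z of bearing_p in the frame of bore below -0.0235 m and angle between bearing_p's own z axis and vertical below 0.05 rad and linear speed of bearing_p below 0.02 m/s and (distance of bearing_q from where it was at the start of the episode below 0.008 m and angle between bearing_q's own z axis and vertical below 0.1 rad) and (distance of bearing_r from where it was at the start of the episode below 0.008 m and angle between bearing_r's own z axis and vertical below 0.1 rad)) or (distance between tang_top_q and bearing_q above 0.06697 m and horizontal distance between bearing_q and bore below 0.003 m and z of bearing_q in the frame of bore below -0.0235 m and angle between bearing_q's own z axis and vertical below 0.05 rad and linear speed of bearing_q below 0.02 m/s and (distance of bearing_p from where it was at the start of the episode below 0.008 m and angle between bearing_p's own z axis and vertical below 0.1 rad) and (distance of bearing_r from where it was at the start of the episode below 0.008 m and angle between bearing_r's own z axis and vertical below 0.1 rad)) or (distance between tang_top_r and bearing_r above 0.06697 m and horizontal distance between bearing_r and bore below 0.003 m and z of bearing_r in the frame of bore below -0.0235 m and angle between bearing_r's own z axis and vertical below 0.05 rad and linear speed of bearing_r below 0.02 m/s and (distance of bearing_p from where it was at the start of the episode below 0.008 m and angle between bearing_p's own z axis and vertical below 0.1 rad) and (distance of bearing_q from where it was at the start of the episode below 0.008 m and angle between bearing_q's own z axis and vertical below 0.1 rad)))); the robot touches nothing.
It fails at once if a bearing is rammed or jammed against the base with more than 50 N (contact force between any of bearing_p, bearing_q, bearing_r and wheel_base above 50 N).
It fails at once if a bystander is moved by more than 25 mm or tipped over (distance of any of red_teapot, grey_teapot, beige_teapot, tea_cup, wheel_head, clay_paddle, jar_lid from where it was at the start of the episode above 0.025 m or angle between any of red_teapot, grey_teapot, beige_teapot, tea_cup, wheel_head, clay_paddle, jar_lid's own z axis and vertical above 0.35 rad).
It fails at once if a dragging bearing is put into the base ((not (distance between tang_top_p and bearing_p above 0.06697 m) and horizontal distance between bearing_p and bore below 0.03 m and z of bearing_p in the frame of bore below 0.003 m) or (not (distance between tang_top_q and bearing_q above 0.06697 m) and horizontal distance between bearing_q and bore below 0.03 m and z of bearing_q in the frame of bore below 0.003 m) or (not (distance between tang_top_r and bearing_r above 0.06697 m) and horizontal distance between bearing_r and bore below 0.03 m and z of bearing_r in the frame of bore below 0.003 m)).
It also fails if it takes over 61 s, if anything falls off the work surface, if the arm or the gripper's body presses on something with over 40 N, if the wrist force passes 120 N, or if a joint passes its speed limit or range.

## Working session

There is one attempt and no reset: what is moved stays moved. The work goes in short steps, Python scripts to look and compute and a tool call to move; the robot and the scene stay as the last step left them, time stands still between calls to the robot, and variables do not carry over. Pictures are saved under pics/ and viewed, and the job is handed in when it is done.

Besides the shell and the picture viewer there is one more tool, called after "Emit:" as a command line: name --argument value ..., lists and objects as JSON in quotes. move_arm: Moves the arm, as the interface text tells. Its arguments: {"type":"object","properties":{"targets":{"type":"array"},"hand":{"type":"number"}},"required":["targets"]}

```bash
ls; mkdir -p pics; cat > h.py <<'E'
import numpy as np, cv2
from workcell import arm, cams, finder
np.set_printoptions(precision=4, suppress=True)
def save(n, im): cv2.imwrite('pics/'+n+'.png', cv2.cvtColor(im, cv2.COLOR_RGB2BGR))
def cam(name, st=None):
    c=cams.camera_info(name); K=np.array([[c['fx'],0,c['cx']],[0,c['fy'],c['cy']],[0,0,1]])
    if 'mount' in c:
        M=np.array(c['mount']); R0=np.array(st['orientation']); p=np.array(st['tool_pos'])
        Rcw=R0@M[:3,:3]; tcw=R0@M[:3,3]+p
        return K,Rcw,tcw
    R=np.array(c['R']);t=np.array(c['t'])
    return K,R.T,-R.T@t
def onplane(name,px,z,st=None):
    K,R,o=cam(name,st); d=R@np.linalg.inv(K)@np.array([px[0],px[1],1.]); return o+d*(z-o[2])/d[2]
def proj(name,X,st=None):
    K,R,o=cam(name,st); p=K@(R.T@(np.array(X)-o)); return p[:2]/p[2]
E
python3 - <<'E'
from h import *
s=arm.read_state(); print(s)
for n in ['side','top','wrist']:
    save(n+'0',cams.grab_frame(n)); print(n,cams.camera_info(n))
for t in ['rack_mid','tang_top_p','tang_top_q','tang_top_r','bore']:
    for n in ['top','side','wrist']:
        print(n,t,finder.place_of(n,t)[:4])
print(arm.read_state()['time'])
E
```

```text
pics
{'time': 0.0, 'qpos': array([ 1.2066,  0.3536,  1.6341, -0.    ,  1.1552, -0.0024]), 'qd': array([-0.0004,  0.0004, -0.0004, -0.0003,  0.001 , -0.0011]), 'effort': array([ -0.0004, -59.3849, -33.4215,   0.0696,   0.0235,  -0.0002]), 'tool_pos': array([0.2212, 0.5843, 0.404 ]), 'orientation': array([[-0.9353,  0.354 , -0.0005],
       [ 0.354 ,  0.9353, -0.0013],
       [-0.    , -0.0014, -1.    ]]), 'ft_force': array([ 0.1786,  0.4769, -0.256 ]), 'wrist_torque': array([ 0.0207, -0.0268,  0.0159]), 'opening': 0.09188558099039952}
side {'fx': 413.3081344800409, 'fy': 413.3081344800409, 'cx': 322.18948111064316, 'cy': 201.64319899419107, 'R': array([[ 0.9408, -0.3386,  0.0184],
       [-0.2488, -0.726 , -0.6411],
       [ 0.2304,  0.5985, -0.7673]]), 't': array([-0.493 ,  0.2034,  1.0136])}
top {'fx': 484.7210473513133, 'fy': 484.7210473513133, 'cx': 322.4809334346179, 'cy': 203.0920671927499, 'R': array([[-0.0219, -0.9997,  0.0137],
       [-0.9918,  0.02  , -0.1259],
       [ 0.1256, -0.0163, -0.9919]]), 't': array([0.0214, 0.5627, 1.2527])}
wrist {'fx': 339.6658316582751, 'fy': 
[... 701 characters left out ...]
_top_p []
top tang_top_q [{'at': [235.9, 202.2], 'score': 0.75}, {'at': [307.6, 214.1], 'score': 0.74}, {'at': [271.2, 209.8], 'score': 0.55}]
side tang_top_q [{'at': [308.6, 151.1], 'score': 0.71}, {'at': [313.0, 202.1], 'score': 0.64}, {'at': [312.2, 171.8], 'score': 0.52}]
wrist tang_top_q []
top tang_top_r [{'at': [235.9, 202.2], 'score': 0.75}, {'at': [307.6, 214.1], 'score': 0.74}, {'at': [271.2, 209.8], 'score': 0.55}]
side tang_top_r [{'at': [308.6, 151.1], 'score': 0.71}, {'at': [313.0, 202.1], 'score': 0.64}, {'at': [312.2, 171.8], 'score': 0.52}]
wrist tang_top_r []
top bore [{'at': [401.3, 213.1], 'score': 0.79}]
side bore [{'at': [441.1, 279.4], 'score': 0.55}]
wrist bore []
0.9
```

View pics/top0.png

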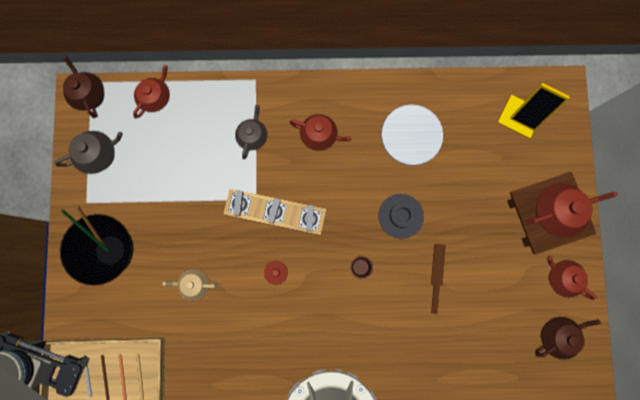

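View pics/side0.png

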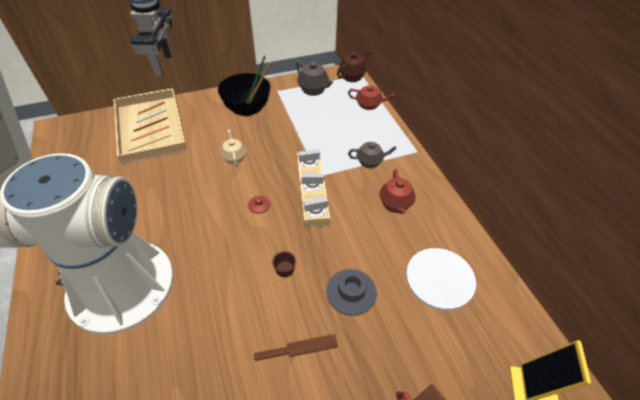

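View pics/wrist0.png

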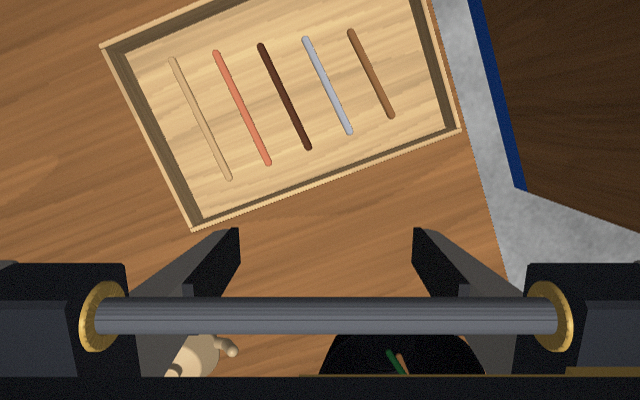

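```bash
python3 - <<'E'
from h import *
# rack floor 6mm + 67 -> top tang z: rack top 40; flange flush => origin z=6, tang top z=73
from scipy.optimize import least_squares
def tri(a,b):
    f=lambda X:np.r_[proj('top',X)-a,proj('side',X)-b]
    r=least_squares(f,[0.5,0,0.05]); return r.x,r.fun
T=[[235.9,202.2],[271.2,209.8],[307.6,214.1]];S=[[308.6,151.1],[312.2,171.8],[313.0,202.1]]
for a,b in zip(T,S):
    print(onplane('top',a,.073),onplane('side',b,.073),tri(a,b))
print('rack',onplane('top',[276.2,212.4],.04),onplane('side',[312.6,181.9],.04))
print('bore',onplane('top',[401.3,213.1],.045),onplane('side',[441.1,279.4],.045))
E
```

```text
[0.5651 0.2329 0.073 ] [0.5624 0.2293 0.073 ] (array([0.5649, 0.2338, 0.0684]), array([-0.0633,  0.2922,  0.342 , -0.0449]))
[0.5436 0.1423 0.073 ] [0.5449 0.1454 0.073 ] (array([0.5434, 0.1419, 0.0769]), array([ 0.0228, -0.1048, -0.117 ,  0.0154]))
[0.5305 0.049  0.073 ] [0.5108 0.0391 0.073 ] (array([0.5243, 0.0511, 0.0558]), array([-0.6701,  3.0817,  3.2617, -0.4293]))
rack [0.5402 0.1322 0.04  ] [0.5433 0.137  0.04  ]
bore [ 0.531  -0.1975  0.045 ] [ 0.7298 -0.2657  0.045 ]
```

The top view shows the rack at about (228..325, 190..233) px with its three tangs, and the dark base at about (401, 215). In the side view the base is at about (352, 291), so the side "bore" hit at (441, 279) is the loose disc and I'll ignore it. Next I'll move the wrist camera over the rack.

```bash
cat >> h.py <<'E'
from scipy.spatial.transform import Rotation as Rn
def goal(p,ty):
    """print the tool-frame shift/turn to reach TCP p, pointing down, with tool y along angle ty (world)"""
    s=arm.read_state(); R=np.array(s['orientation'])
    y=np.array([np.cos(ty),np.sin(ty),0]); z=np.array([0,0,-1.]); x=np.cross(y,z)
    Rt=np.c_[x,y,z]; d=R.T@(np.array(p)-s['tool_pos'])*1000; w=Rn.from_matrix(R.T@Rt).as_rotvec()
    print('shift mm',d.round(1),'turn',w.round(4), 'q',s['qpos'],'t',round(s['time'],2))
E
python3 - <<'E'
from h import *
print(onplane('top',[401,215],.045), onplane('side',[352,289],.045))
for a in ([228,190],[325,233]): print(onplane('top',a,.04))
goal([.60,.126,.40],np.arctan2(.98,.2))
E
```

```text
[ 0.526  -0.1965  0.045 ] [ 0.5186 -0.2189  0.045 ]
[0.6025 0.2591 0.04  ]
[0.4831 0.0047 0.04  ]
shift mm [-516.5 -294.8    4.7] turn [-0.      0.     -0.1605] q [ 1.2066  0.353   1.6334 -0.      1.1552 -0.0024] t 0.9
```

Emit:
move_arm --targets '[{"x": -516,"y": -295,"z": 5,"wz": -0.16},{"x": -516,"y": -295,"z": 5,"wz": -0.16},{"x": -516,"y": -295,"z": 5,"wz": -0.16},{"x": -516,"y": -295,"z": 5,"wz": -0.16},{"x": -516,"y": -295,"z": 5,"wz": -0.16},{"x": -516,"y": -295,"z": 5,"wz": -0.16},{"x": -516,"y": -295,"z": 5,"wz": -0.16},{"x": -516,"y": -295,"z": 5,"wz": -0.16},{"x": -516,"y": -295,"z": 5,"wz": -0.16},{"x": -516,"y": -295,"z": 5,"wz": -0.16},{"x": -516,"y": -295,"z": 5,"wz": -0.16},{"x": -516,"y": -295,"z": 5,"wz": -0.16}]' --hand 0.45

```text
invalid input at $.targets[0]: expected keys x, y, z, wx, wy, wz
```

```bash
python3 - <<'E'
from h import *
goal([.60,.126,.40],np.arctan2(.98,.2))
E
```

```text
shift mm [-516.5 -294.8    4.7] turn [-0.      0.     -0.1605] q [ 1.2066  0.353   1.6334 -0.      1.1552 -0.0024] t 0.9
```

Emit:
move_arm --targets '[{"x": -516,"y": -295,"z": 5,"wx": 0,"wy": 0,"wz": -0.16},{"x": -516,"y": -295,"z": 5,"wx": 0,"wy": 0,"wz": -0.16},{"x": -516,"y": -295,"z": 5,"wx": 0,"wy": 0,"wz": -0.16},{"x": -516,"y": -295,"z": 5,"wx": 0,"wy": 0,"wz": -0.16},{"x": -516,"y": -295,"z": 5,"wx": 0,"wy": 0,"wz": -0.16},{"x": -516,"y": -295,"z": 5,"wx": 0,"wy": 0,"wz": -0.16},{"x": -516,"y": -295,"z": 5,"wx": 0,"wy": 0,"wz": -0.16},{"x": -516,"y": -295,"z": 5,"wx": 0,"wy": 0,"wz": -0.16},{"x": -516,"y": -295,"z": 5,"wx": 0,"wy": 0,"wz": -0.16},{"x": -516,"y": -295,"z": 5,"wx": 0,"wy": 0,"wz": -0.16},{"x": -516,"y": -295,"z": 5,"wx": 0,"wy": 0,"wz": -0.16},{"x": -516,"y": -295,"z": 5,"wx": 0,"wy": 0,"wz": -0.16}]' --hand 0.45

```text
time: 1.9
tool_pos: [0.5401, 0.1972, 0.4007]
orientation: [[-0.98, 0.2, 0.0], [0.2, 0.98, 0.0], [-0.0, 0.0, -1.0]]
ft_force: [0.9, 1.0, -0.1]
opening: 0.0411
```

```bash
python3 - <<'E'
from h import *
goal([.60,.126,.40],np.arctan2(.98,.2))
E
```

```text
shift mm [-72.9 -57.8   0.7] turn [ 0.0003  0.0004 -0.0005] q [ 0.3475  0.2796  1.7468  0.0001  1.1147 -1.0215] t 1.9
```

Emit:
move_arm --targets '[{"x": -70,"y": -57,"z": 1,"wx": 0,"wy": 0,"wz": 0},{"x": -70,"y": -57,"z": 1,"wx": 0,"wy": 0,"wz": 0},{"x": -70,"y": -57,"z": 1,"wx": 0,"wy": 0,"wz": 0},{"x": -70,"y": -57,"z": 1,"wx": 0,"wy": 0,"wz": 0},{"x": -70,"y": -57,"z": 1,"wx": 0,"wy": 0,"wz": 0}]'

```text
time: 2.32
tool_pos: [0.596, 0.1292, 0.3992]
orientation: [[-0.979, 0.202, -0.001], [0.202, 0.979, 0.0], [0.001, 0.0, -1.0]]
ft_force: [-0.9, 0.6, 0.5]
opening: 0.0412
```

```bash
python3 - <<'E'
from h import *
s=arm.read_state(); print(s['tool_pos'],s['qd'],s['wrist_torque'])
im=cams.grab_frame('wrist'); save('w1',im)
for t,z in [('tang_top_p',.073),('rack_mid',.04),('bore',.045),('bearing_p',.006)]:
    for r in finder.place_of('wrist',t)[:5]: print(t,r,onplane('wrist',r['at'],z,s))
E
```

```text
[0.596  0.1292 0.3992] [ 0.0322 -0.0112  0.0149  0.0016 -0.0008  0.0022] [0.0156 0.0419 0.0587]
tang_top_p {'at': [324.5, 132.9], 'score': 0.86} [0.5423 0.1402 0.073 ]
tang_top_p {'at': [431.1, 137.5], 'score': 0.79} [0.5653 0.2321 0.073 ]
tang_top_p {'at': [209.7, 125.3], 'score': 0.75} [0.5155 0.0426 0.073 ]
tang_top_p {'at': [76.9, 29.0], 'score': 0.74} [ 0.4185 -0.0432  0.073 ]
bearing_p {'at': [232.1, 126.6], 'score': 0.83} [0.5184 0.0437 0.006 ]
bearing_p {'at': [414.2, 131.2], 'score': 0.78} [0.5626 0.2345 0.006 ]
bearing_p {'at': [325.3, 125.0], 'score': 0.7} [0.5369 0.142  0.006 ]
bearing_p {'at': [73.5, 26.9], 'score': 0.35} [ 0.3915 -0.0867  0.006 ]
```

View pics/w1.png

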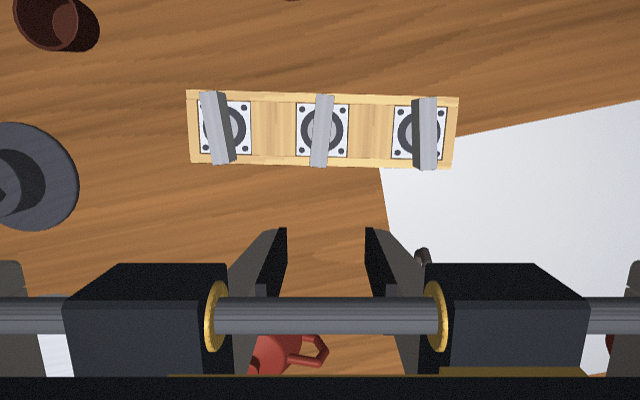

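```bash
python3 - <<'E'
from h import *
im=cv2.imread('pics/w1.png')[80:180,180:470]
cv2.imwrite('pics/w1c.png',cv2.resize(im,None,fx=2.7,fy=2.7,interpolation=cv2.INTER_CUBIC))
E
```

```text
(no output)
```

View pics/w1c.png

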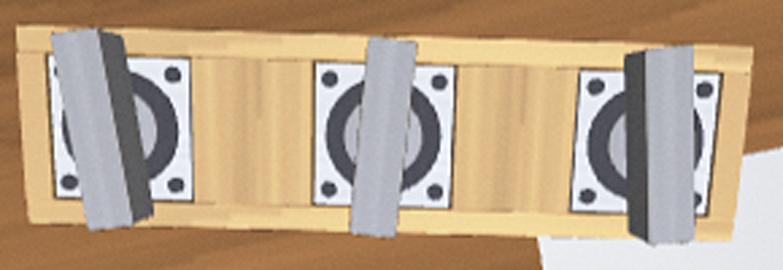

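```bash
python3 - <<'E'
from h import *
s=arm.read_state()
Q={'L':[(51,31),(96,29),(133,227),(91,231)],'M':[(367,39),(417,41),(398,237),(352,235)],'R':[(651,46),(693,45),(694,243),(652,244)]}
F={'L':[(50,55),(188,58),(193,201),(53,197)],'M':[(315,61),(459,65),(452,208),(312,205)],'R':[(577,68),(722,73),(711,216),(571,209)]}
for k in Q:
    P=np.array([onplane('wrist',np.array(q)/2.7+[180,80],.073,s) for q in Q[k]])[:,:2]
    c=P.mean(0); ax=(P[2]+P[3]-P[0]-P[1])/2
    G=np.array([onplane('wrist',np.array(q)/2.7+[180,80],.040,s) for q in F[k]])[:,:2]
    fx=(G[2]+G[3]-G[0]-G[1])/2
    print(k,c,'len',np.linalg.norm(ax),'ang',np.arctan2(ax[1],ax[0]),'thick',np.linalg.norm(P[1]-P[0]),'flange',G.mean(0),np.linalg.norm(fx),np.arctan2(fx[1],fx[0]))
E
```

```text
L [0.5194 0.0468] len 0.06417507185621102 ang -0.07953967714896147 thick 0.014416395301245123 flange [0.5193 0.0464] 0.050517024893522534 -0.24058539213194102
M [0.5409 0.1392] len 0.06328747653977985 ang -0.2905352175191231 thick 0.016005442538935783 flange [0.5407 0.1394] 0.051052559753413385 -0.23767623583645475
R [0.5619 0.2319] len 0.06407863702296172 ang -0.1234999091156738 thick 0.013439253014387633 flange [0.5618 0.2318] 0.05066313510120519 -0.19631196777899207
```

The three tangs measure 95 mm apart with the right sizes. The rack's yaw is about -0.226, and the tang angles relative to the rack are L +0.146, M -0.065 and R +0.10. I'll start with R.

```bash
python3 - <<'E'
from h import *
goal([.5619,.2319,.30],1.447)
E
```

```text
shift mm [53.1 92.6 99.7] turn [ 0.0002 -0.0001 -0.0762] q [ 0.2133  0.3341  1.6726  0.0002  1.1349 -1.1576] t 2.57
```

Emit:
move_arm --targets '[{"x": 53,"y": 92.5,"z": 99,"wx": 0,"wy": 0,"wz": -0.076},{"x": 53,"y": 92.5,"z": 99,"wx": 0,"wy": 0,"wz": -0.076},{"x": 53,"y": 92.5,"z": 99,"wx": 0,"wy": 0,"wz": -0.076},{"x": 53,"y": 92.5,"z": 99,"wx": 0,"wy": 0,"wz": -0.076},{"x": 53,"y": 92.5,"z": 99,"wx": 0,"wy": 0,"wz": -0.076},{"x": 53,"y": 92.5,"z": 99,"wx": 0,"wy": 0,"wz": -0.076},{"x": 53,"y": 92.5,"z": 99,"wx": 0,"wy": 0,"wz": -0.076},{"x": 53,"y": 92.5,"z": 99,"wx": 0,"wy": 0,"wz": -0.076}]'

```text
time: 3.23
tool_pos: [0.5636, 0.2301, 0.3019]
orientation: [[-0.992, 0.126, 0.002], [0.126, 0.992, 0.001], [-0.002, 0.001, -1.0]]
ft_force: [-0.5, 0.3, -0.1]
opening: 0.0415
```

```bash
python3 - <<'E'
from h import *
s=arm.read_state(); im=cams.grab_frame('wrist'); save('w2',im)
goal([.5619,.2319,.238],1.447); print(s['ft_force'],s['wrist_torque'])
E
```

```text
shift mm [ 2.1  1.7 63.9] turn [ 0.0009  0.002  -0.0028] q [ 0.3849  0.4397  1.7566 -0.0002  0.943  -1.0592] t 3.28
[-0.5047  0.2799 -0.1092] [ 0.0038  0.0461 -0.0085]
```

View pics/w2.png

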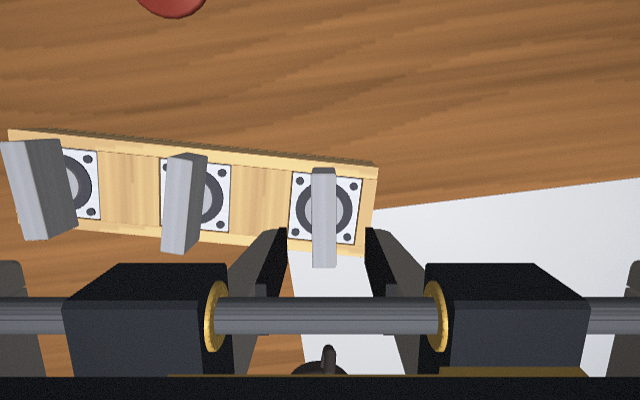

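The tang is centred between the fingers (columns 312–336, finger midpoint about 325). Next: descend and grip.

Emit:
move_arm --targets '[{"x": 1,"y": 1,"z": 30,"wx": 0,"wy": 0,"wz": 0},{"x": 1,"y": 1,"z": 62,"wx": 0,"wy": 0,"wz": 0},{"x": 1,"y": 1,"z": 62,"wx": 0,"wy": 0,"wz": 0},{"x": 1,"y": 1,"z": 62,"wx": 0,"wy": 0,"wz": 0},{"x": 1,"y": 1,"z": 62,"wx": 0,"wy": 0,"wz": 0}]'

```text
time: 3.7
tool_pos: [0.5629, 0.2314, 0.2401]
orientation: [[-0.992, 0.126, 0.001], [0.126, 0.992, 0.001], [-0.001, 0.001, -1.0]]
ft_force: [-0.0, -0.5, 0.6]
opening: 0.0413
```

```bash
python3 - <<'E'
from h import *
s=arm.read_state()
goal([.5619,.2319,.238],1.447); print(s['ft_force'],s['wrist_torque'])
E
```

```text
shift mm [1.  0.4 2.1] turn [ 0.0007  0.0013 -0.0027] q [ 0.3875  0.5221  1.7903 -0.      0.8276 -1.0568] t 3.7
[-0.028  -0.5008  0.5567] [ 0.0408  0.0081 -0.0193]
```

Emit:
move_arm --targets '[{"x": 0.5,"y": 0,"z": 1,"wx": 0,"wy": 0,"wz": 0},{"x": 0.5,"y": 0,"z": 1,"wx": 0,"wy": 0,"wz": 0},{"x": 0.5,"y": 0,"z": 1,"wx": 0,"wy": 0,"wz": 0},{"x": 0.5,"y": 0,"z": 1,"wx": 0,"wy": 0,"wz": 0},{"x": 0.5,"y": 0,"z": 1,"wx": 0,"wy": 0,"wz": 0},{"x": 0.5,"y": 0,"z": 1,"wx": 0,"wy": 0,"wz": 0}]' --hand 0

```text
time: 4.2
tool_pos: [0.5617, 0.2308, 0.2383]
orientation: [[-0.992, 0.125, 0.0], [0.125, 0.992, -0.002], [-0.001, -0.002, -1.0]]
ft_force: [-0.4, -6.3, 6.4]
opening: 0.0158
```

```bash
python3 - <<'E'
from h import *
s=arm.read_state()
goal([.5619,.2319,.238],1.447); print(s['ft_force'],s['wrist_torque'],s['opening'],s['effort'][5])
E
```

```text
shift mm [-0.1  1.1  0.3] turn [-0.0017  0.0006 -0.0012] q [ 0.3879  0.5234  1.7933 -0.0024  0.8252 -1.0562] t 4.2
[-0.3783 -6.3495  6.4315] [-1.425   0.058  -0.0202] 0.01584634577766305 0.016921110218390822
```

Emit:
move_arm --targets '[{"x": 0,"y": 0,"z": 0,"wx": 0,"wy": 0,"wz": -0.07},{"x": 0,"y": 0,"z": 0,"wx": 0,"wy": 0,"wz": -0.15},{"x": 0,"y": 0,"z": 0,"wx": 0,"wy": 0,"wz": -0.25},{"x": 0,"y": 0,"z": 0,"wx": 0,"wy": 0,"wz": -0.35}]'

```text
time: 4.53
tool_pos: [0.5618, 0.2305, 0.2383]
orientation: [[-0.974, -0.228, 0.0], [-0.228, 0.974, -0.002], [0.0, -0.002, -1.0]]
ft_force: [0.5, -9.9, 7.4]
opening: 0.0159
```

```bash
cat >> h.py <<'E'
def feel():
    s=arm.read_state(); print('F',s['ft_force'],'T',s['wrist_torque'],'op',round(s['opening'],4),'eff6',s['effort'][5],'qd6',s['qd'][5],'pos',s['tool_pos'],'yaw',np.arctan2(s['orientation'][1][1],s['orientation'][0][1]))
E
python3 - <<'E'
from h import *
feel()
E
```

```text
F [ 0.5402 -9.8887  7.3625] T [-1.995  -0.0121 -0.1716] op 0.0159 eff6 1.8810705095529556 qd6 -1.1965864481026878 pos [0.5618 0.2305 0.2383] yaw 1.8003598969783572
```

Emit:
move_arm --targets '[{"x": 0,"y": 0,"z": 0,"wx": 0,"wy": 0,"wz": -0.1},{"x": 0,"y": 0,"z": 0,"wx": 0,"wy": 0,"wz": -0.2},{"x": 0,"y": 0,"z": 0,"wx": 0,"wy": 0,"wz": -0.3}]'

```text
time: 4.78
tool_pos: [0.5618, 0.2302, 0.2383]
orientation: [[-0.863, -0.505, 0.0], [-0.505, 0.863, -0.003], [0.001, -0.003, -1.0]]
ft_force: [1.6, -12.5, 7.4]
opening: 0.0158
```

```bash
python3 - <<'E'
from h import *
feel()
E
```

```text
F [  1.5584 -12.47     7.3726] T [-2.3655 -0.1406 -0.1714] op 0.0158 eff6 1.8009603023529053 qd6 -1.1922838205653394 pos [0.5618 0.2302 0.2383] yaw 2.100649487347014
```

Emit:
move_arm --targets '[{"x": 0,"y": 0,"z": 0,"wx": 0,"wy": 0,"wz": -0.1},{"x": 0,"y": 0,"z": 0,"wx": 0,"wy": 0,"wz": -0.17}]'

```text
time: 4.95
tool_pos: [0.5619, 0.23, 0.2383]
orientation: [[-0.765, -0.644, 0.001], [-0.644, 0.765, -0.003], [0.002, -0.003, -1.0]]
ft_force: [1.8, -13.0, 7.0]
opening: 0.0158
```

```bash
python3 - <<'E'
from h import *
feel()
E
```

```text
F [  1.8332 -13.0255   7.0162] T [-2.5688 -0.2592 -0.1924] op 0.0158 eff6 0.6824608147144318 qd6 -0.7889892121510089 pos [0.5619 0.23   0.2383] yaw 2.2711685139362157
```

Emit:
move_arm --targets '[{"x": 0,"y": 0,"z": 0,"wx": 0,"wy": 0,"wz": 0},{"x": 0,"y": 0,"z": 0,"wx": 0,"wy": 0,"wz": 0},{"x": 0,"y": 0,"z": 0,"wx": 0,"wy": 0,"wz": 0}]'

```text
time: 5.2
tool_pos: [0.5619, 0.23, 0.2383]
orientation: [[-0.768, -0.641, 0.001], [-0.641, 0.768, -0.003], [0.002, -0.003, -1.0]]
ft_force: [1.3, -13.0, 7.1]
opening: 0.0155
```

```bash
python3 - <<'E'
from h import *
feel()
E
```

```text
F [  1.2942 -12.9606   7.1306] T [-2.4696 -0.2606  0.0609] op 0.0155 eff6 0.042959750862792134 qd6 0.0032106822646431974 pos [0.5619 0.23   0.2383] yaw 2.2662443042935685
```

R drags: T_z is -0.17 to -0.19 N·m throughout the motion. I'll release, rise and go to M.

Emit:
move_arm --targets '[{"x": 0,"y": 0,"z": 0,"wx": 0,"wy": 0,"wz": 0},{"x": 0,"y": 0,"z": 0,"wx": 0,"wy": 0,"wz": 0},{"x": 0,"y": 0,"z": 0,"wx": 0,"wy": 0,"wz": 0},{"x": 0,"y": 0,"z": -30,"wx": 0,"wy": 0,"wz": 0},{"x": 0,"y": 0,"z": -60,"wx": 0,"wy": 0,"wz": 0},{"x": 0,"y": 0,"z": -60,"wx": 0,"wy": 0,"wz": 0}]' --hand 0.45

```text
time: 5.7
tool_pos: [0.5632, 0.2327, 0.3026]
orientation: [[-0.768, -0.64, 0.007], [-0.64, 0.768, 0.003], [-0.007, -0.002, -1.0]]
ft_force: [1.2, 0.4, 0.7]
opening: 0.0416
```

```bash
python3 - <<'E'
from h import *
feel(); goal([.5409,.1387,.298],1.280)
E
```

```text
F [1.248  0.4246 0.7271] T [0.0819 0.0064 0.0261] op 0.0416 eff6 0.004912611620966345 qd6 -0.0001729372840138327 pos [0.5632 0.2327 0.3026] yaw 2.2652455142643175
shift mm [ 77.3 -57.9   4.2] turn [0.0017 0.0075 0.9852] q [ 0.3892  0.4386  1.7565  0.0003  0.9391 -1.8762] t 5.7
```

Emit:
move_arm --targets '[{"x": 77,"y": -58.5,"z": 2,"wx": 0,"wy": 0,"wz": 0.985},{"x": 77,"y": -58.5,"z": 2,"wx": 0,"wy": 0,"wz": 0.985},{"x": 77,"y": -58.5,"z": 2,"wx": 0,"wy": 0,"wz": 0.985},{"x": 77,"y": -58.5,"z": 2,"wx": 0,"wy": 0,"wz": 0.985},{"x": 77,"y": -58.5,"z": 2,"wx": 0,"wy": 0,"wz": 0.985},{"x": 77,"y": -58.5,"z": 2,"wx": 0,"wy": 0,"wz": 0.985},{"x": 77,"y": -58.5,"z": 2,"wx": 0,"wy": 0,"wz": 0.985},{"x": 77,"y": -58.5,"z": 2,"wx": 0,"wy": 0,"wz": 0.985},{"x": 77,"y": -58.5,"z": 2,"wx": 0,"wy": 0,"wz": 0.985},{"x": 77,"y": -58.5,"z": 2,"wx": 0,"wy": 0,"wz": 0.985},{"x": 77,"y": -58.5,"z": 2,"wx": 0,"wy": 0,"wz": 0.985}]'

```text
time: 6.62
tool_pos: [0.5397, 0.1376, 0.2954]
orientation: [[-0.959, 0.283, 0.0], [0.283, 0.959, 0.0], [-0.0, 0.0, -1.0]]
ft_force: [-0.6, 0.8, -0.3]
opening: 0.0417
```

```bash
python3 - <<'E'
from h import *
s=arm.read_state(); im=cams.grab_frame('wrist'); save('w3',im)
feel(); goal([.5409,.138,.238],1.280)
E
```

```text
F [ 0.5943  0.4763 -0.3041] T [-0.0197 -0.0078  0.0289] op 0.0414 eff6 -0.02135912189260125 qd6 0.013031166177764402 pos [0.5397 0.1376 0.2954] yaw 1.2831870375021088
shift mm [-1.   0.8 57.4] turn [ 0.     -0.0001  0.0032] q [ 0.2468  0.3791  1.874   0.0001  0.8886 -1.0364] t 6.67
```

View pics/w3.png

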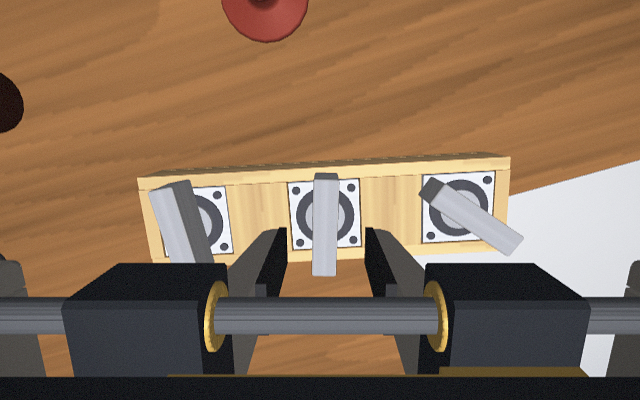

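R is visibly turned (tang from (432,188) to (512,245)), and M is centred between the fingers at column 325. Next I'll descend on M.

Emit:
move_arm --targets '[{"x": -1,"y": 0,"z": 30,"wx": 0,"wy": 0,"wz": 0},{"x": -1,"y": 0,"z": 57.5,"wx": 0,"wy": 0,"wz": 0},{"x": -1,"y": 0,"z": 57.5,"wx": 0,"wy": 0,"wz": 0},{"x": -1,"y": 0,"z": 57.5,"wx": 0,"wy": 0,"wz": 0},{"x": -1,"y": 0,"z": 57.5,"wx": 0,"wy": 0,"wz": 0}]'

```text
time: 7.08
tool_pos: [0.5411, 0.1373, 0.2389]
orientation: [[-0.958, 0.286, 0.0], [0.286, 0.958, 0.0], [-0.0, 0.0, -1.0]]
ft_force: [-0.4, -0.0, -0.3]
opening: 0.0412
```

Emit:
move_arm --targets '[{"x": 0,"y": 0,"z": 0,"wx": 0,"wy": 0,"wz": 0},{"x": 0,"y": 0,"z": 0,"wx": 0,"wy": 0,"wz": 0},{"x": 0,"y": 0,"z": 0,"wx": 0,"wy": 0,"wz": 0},{"x": 0,"y": 0,"z": 0,"wx": 0,"wy": 0,"wz": 0},{"x": 0,"y": 0,"z": 0,"wx": 0,"wy": 0,"wz": 0}]' --hand 0

```text
time: 7.5
tool_pos: [0.541, 0.1371, 0.2387]
orientation: [[-0.958, 0.287, 0.001], [0.287, 0.958, 0.0], [-0.001, 0.0, -1.0]]
ft_force: [-0.5, -1.2, 6.0]
opening: 0.016
```

```bash
python3 - <<'E'
from h import *
feel(); goal([.5409,.138,.238],1.280)
E
```

```text
F [-0.4953 -1.1564  6.0097] T [-0.2188  0.169   0.0779] op 0.016 eff6 0.002973616137751378 qd6 -0.00025605884483096634 pos [0.541  0.1371 0.2387] yaw 1.2801851736710774
shift mm [0.3 0.8 0.7] turn [0.0004 0.001  0.0002] q [ 0.2456  0.4635  1.9035 -0.0003  0.7736 -1.0344] t 7.5
```

Emit:
move_arm --targets '[{"x": 0,"y": 0,"z": 0,"wx": 0,"wy": 0,"wz": 0.07},{"x": 0,"y": 0,"z": 0,"wx": 0,"wy": 0,"wz": 0.15},{"x": 0,"y": 0,"z": 0,"wx": 0,"wy": 0,"wz": 0.25},{"x": 0,"y": 0,"z": 0,"wx": 0,"wy": 0,"wz": 0.35}]'

```text
time: 7.83
tool_pos: [0.5411, 0.1372, 0.2387]
orientation: [[-0.799, 0.602, 0.001], [0.602, 0.799, 0.0], [-0.001, 0.001, -1.0]]
ft_force: [-0.4, -0.4, 4.6]
opening: 0.0159
```

```bash
python3 - <<'E'
from h import *
feel()
E
```

```text
F [-0.4006 -0.4361  4.561 ] T [-0.0029  0.0406  0.0041] op 0.0159 eff6 -2.051808089017868 qd6 1.1935250613555937 pos [0.5411 0.1372 0.2387] yaw 0.9251818719356653
```

Emit:
move_arm --targets '[{"x": 0,"y": 0,"z": 0,"wx": 0,"wy": 0,"wz": 0.1},{"x": 0,"y": 0,"z": 0,"wx": 0,"wy": 0,"wz": 0.2},{"x": 0,"y": 0,"z": 0,"wx": 0,"wy": 0,"wz": 0.3}]'

```text
time: 8.08
tool_pos: [0.5412, 0.1373, 0.2387]
orientation: [[-0.585, 0.811, 0.002], [0.811, 0.585, 0.001], [-0.0, 0.002, -1.0]]
ft_force: [0.1, 1.1, 3.3]
opening: 0.0158
```

```bash
python3 - <<'E'
from h import *
feel()
E
```

```text
F [0.0557 1.0709 3.3172] T [ 0.1118 -0.1337  0.0109] op 0.0158 eff6 -1.9736887514591217 qd6 1.1924848546562519 pos [0.5412 0.1373 0.2387] yaw 0.6249976390159715
```

Emit:
move_arm --targets '[{"x": 0,"y": 0,"z": 0,"wx": 0,"wy": 0,"wz": 0.1},{"x": 0,"y": 0,"z": 0,"wx": 0,"wy": 0,"wz": 0.17}]'

```text
time: 8.25
tool_pos: [0.5413, 0.1373, 0.2387]
orientation: [[-0.439, 0.898, 0.002], [0.898, 0.439, 0.001], [-0.0, 0.002, -1.0]]
ft_force: [0.0, 0.4, 3.9]
opening: 0.0156
```

```bash
python3 - <<'E'
from h import *
feel()
E
```

```text
F [0.0259 0.4342 3.8628] T [ 0.1189 -0.1683  0.0263] op 0.0156 eff6 -0.8549719490110874 qd6 0.7898630032773728 pos [0.5413 0.1373 0.2387] yaw 0.45462257004264356
```

Emit:
move_arm --targets '[{"x": 0,"y": 0,"z": 0,"wx": 0,"wy": 0,"wz": 0},{"x": 0,"y": 0,"z": 0,"wx": 0,"wy": 0,"wz": 0},{"x": 0,"y": 0,"z": 0,"wx": 0,"wy": 0,"wz": 0}]'

```text
time: 8.5
tool_pos: [0.5413, 0.1373, 0.2387]
orientation: [[-0.447, 0.895, 0.002], [0.895, 0.447, 0.001], [-0.0, 0.002, -1.0]]
ft_force: [1.0, 1.0, 5.2]
opening: 0.0157
```

```bash
python3 - <<'E'
from h import *
feel()
E
```

```text
F [1.0276 0.9636 5.1532] T [ 0.1186 -0.1751 -0.0137] op 0.0157 eff6 0.029906658455729485 qd6 -0.0024405005888019807 pos [0.5413 0.1373 0.2387] yaw 0.46301259636047126
```

M turns freely: T_z is 0.004 to 0.026 N·m, about the noise level. L still has to be tried.

Emit:
move_arm --targets '[{"x": 0,"y": 0,"z": 0,"wx": 0,"wy": 0,"wz": 0},{"x": 0,"y": 0,"z": 0,"wx": 0,"wy": 0,"wz": 0},{"x": 0,"y": 0,"z": 0,"wx": 0,"wy": 0,"wz": 0},{"x": 0,"y": 0,"z": -30,"wx": 0,"wy": 0,"wz": 0},{"x": 0,"y": 0,"z": -60,"wx": 0,"wy": 0,"wz": 0},{"x": 0,"y": 0,"z": -60,"wx": 0,"wy": 0,"wz": 0}]' --hand 0.45

```text
time: 9.0
tool_pos: [0.5423, 0.1375, 0.3024]
orientation: [[-0.445, 0.896, 0.006], [0.896, 0.445, 0.001], [-0.001, 0.006, -1.0]]
ft_force: [1.5, -0.6, 1.0]
opening: 0.0414
```

```bash
python3 - <<'E'
from h import *
feel(); goal([.5197,.0447,.298],1.491)
E
```

```text
F [ 1.54   -0.5655  0.964 ] T [-0.0073 -0.0529  0.0697] op 0.0414 eff6 0.006326560105662793 qd6 -9.719810290359857e-05 pos [0.5423 0.1375 0.3024] yaw 0.4608526030771776
shift mm [-73.1 -61.5   4.1] turn [ 0.0048  0.0042 -1.0301] q [ 0.2457  0.3714  1.8662  0.      0.8979 -0.2152] t 9.0
```

Emit:
move_arm --targets '[{"x": -73,"y": -61,"z": 2,"wx": 0,"wy": 0,"wz": -1.03},{"x": -73,"y": -61,"z": 2,"wx": 0,"wy": 0,"wz": -1.03},{"x": -73,"y": -61,"z": 2,"wx": 0,"wy": 0,"wz": -1.03},{"x": -73,"y": -61,"z": 2,"wx": 0,"wy": 0,"wz": -1.03},{"x": -73,"y": -61,"z": 2,"wx": 0,"wy": 0,"wz": -1.03},{"x": -73,"y": -61,"z": 2,"wx": 0,"wy": 0,"wz": -1.03},{"x": -73,"y": -61,"z": 2,"wx": 0,"wy": 0,"wz": -1.03},{"x": -73,"y": -61,"z": 2,"wx": 0,"wy": 0,"wz": -1.03},{"x": -73,"y": -61,"z": 2,"wx": 0,"wy": 0,"wz": -1.03},{"x": -73,"y": -61,"z": 2,"wx": 0,"wy": 0,"wz": -1.03},{"x": -73,"y": -61,"z": 2,"wx": 0,"wy": 0,"wz": -1.03},{"x": -73,"y": -61,"z": 2,"wx": 0,"wy": 0,"wz": -1.03}]'

```text
time: 10.0
tool_pos: [0.5183, 0.0446, 0.2957]
orientation: [[-0.997, 0.082, -0.0], [0.082, 0.997, -0.0], [0.0, -0.0, -1.0]]
ft_force: [-0.6, 0.6, 1.0]
opening: 0.0412
```

```bash
python3 - <<'E'
from h import *
im=cams.grab_frame('wrist'); save('w4',im)
feel(); goal([.5197,.0447,.238],1.491)
E
```

```text
F [ 0.0299 -0.0338  0.149 ] T [-0.0034 -0.0045 -0.0029] op 0.0416 eff6 0.008101252606138587 qd6 -0.00546824248599337 pos [0.5184 0.0446 0.2958] yaw 1.4886273593564991
shift mm [-1.3  0.2 57.8] turn [-0.0001 -0.0003 -0.0024] q [ 0.083   0.3291  1.9516 -0.      0.8612 -1.4056] t 10.05
```

View pics/w4.png

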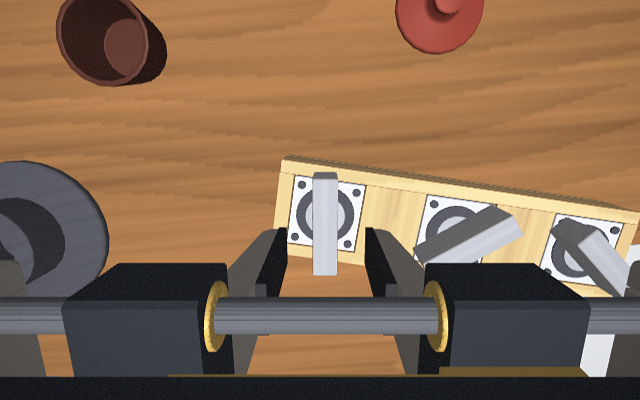

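L is centred between the fingers at column 325, and M and R are both visibly turned. Next I'll grip L.

Emit:
move_arm --targets '[{"x": -1,"y": 0,"z": 30,"wx": 0,"wy": 0,"wz": 0},{"x": -1,"y": 0,"z": 57.5,"wx": 0,"wy": 0,"wz": 0},{"x": -1,"y": 0,"z": 57.5,"wx": 0,"wy": 0,"wz": 0},{"x": -1,"y": 0,"z": 57.5,"wx": 0,"wy": 0,"wz": 0},{"x": -1,"y": 0,"z": 57.5,"wx": 0,"wy": 0,"wz": 0}]'

```text
time: 10.47
tool_pos: [0.5199, 0.0446, 0.2393]
orientation: [[-0.997, 0.081, 0.0], [0.081, 0.997, -0.0], [-0.0, 0.0, -1.0]]
ft_force: [0.9, -0.1, -0.3]
opening: 0.0414
```

Emit:
move_arm --targets '[{"x": 0,"y": 0,"z": 0,"wx": 0,"wy": 0,"wz": 0},{"x": 0,"y": 0,"z": 0,"wx": 0,"wy": 0,"wz": 0},{"x": 0,"y": 0,"z": 0,"wx": 0,"wy": 0,"wz": 0},{"x": 0,"y": 0,"z": 0,"wx": 0,"wy": 0,"wz": 0},{"x": 0,"y": 0,"z": 0,"wx": 0,"wy": 0,"wz": 0}]' --hand 0

```text
time: 10.88
tool_pos: [0.5198, 0.0445, 0.2392]
orientation: [[-0.997, 0.081, 0.001], [0.081, 0.997, -0.0], [-0.001, 0.0, -1.0]]
ft_force: [-1.1, -1.7, 4.9]
opening: 0.0154
```

```bash
python3 - <<'E'
from h import *
feel()
E
```

```text
F [-1.101  -1.6761  4.9273] T [-0.0321  0.1016  0.    ] op 0.0154 eff6 0.021018938859924674 qd6 -0.0013716398379950586 pos [0.5198 0.0445 0.2392] yaw 1.4900895459676347
```

Emit:
move_arm --targets '[{"x": 0,"y": 0,"z": 0,"wx": 0,"wy": 0,"wz": -0.07},{"x": 0,"y": 0,"z": 0,"wx": 0,"wy": 0,"wz": -0.15},{"x": 0,"y": 0,"z": 0,"wx": 0,"wy": 0,"wz": -0.25},{"x": 0,"y": 0,"z": 0,"wx": 0,"wy": 0,"wz": -0.35}]'

```text
time: 11.22
tool_pos: [0.5199, 0.0444, 0.2391]
orientation: [[-0.963, -0.27, 0.001], [-0.27, 0.963, -0.0], [-0.001, -0.0, -1.0]]
ft_force: [0.1, -2.4, 5.4]
opening: 0.0155
```

```bash
python3 - <<'E'
from h import *
feel()
E
```

```text
F [ 0.117  -2.4209  5.4206] T [-0.1865  0.113  -0.163 ] op 0.0155 eff6 1.8598442897200584 qd6 -1.1948298549791097 pos [0.5199 0.0444 0.2391] yaw 1.8444280377975795
```

Emit:
move_arm --targets '[{"x": 0,"y": 0,"z": 0,"wx": 0,"wy": 0,"wz": -0.1},{"x": 0,"y": 0,"z": 0,"wx": 0,"wy": 0,"wz": -0.2},{"x": 0,"y": 0,"z": 0,"wx": 0,"wy": 0,"wz": -0.3}]'

```text
time: 11.47
tool_pos: [0.5199, 0.0444, 0.2392]
orientation: [[-0.84, -0.543, 0.001], [-0.543, 0.84, -0.0], [-0.001, -0.001, -1.0]]
ft_force: [0.2, -2.3, 5.2]
opening: 0.0158
```

```bash
python3 - <<'E'
from h import *
feel()
E
```

```text
F [ 0.2371 -2.3498  5.2459] T [-0.2801  0.1749 -0.1806] op 0.0158 eff6 1.7813972756266594 qd6 -1.192356444522352 pos [0.5199 0.0444 0.2392] yaw 2.1445335261438583
```

Emit:
move_arm --targets '[{"x": 0,"y": 0,"z": 0,"wx": 0,"wy": 0,"wz": -0.1},{"x": 0,"y": 0,"z": 0,"wx": 0,"wy": 0,"wz": -0.17},{"x": 0,"y": 0,"z": 0,"wx": 0,"wy": 0,"wz": -0.17},{"x": 0,"y": 0,"z": 0,"wx": 0,"wy": 0,"wz": -0.17}]'

```text
time: 11.8
tool_pos: [0.5198, 0.0444, 0.2392]
orientation: [[-0.739, -0.674, 0.001], [-0.674, 0.739, -0.0], [-0.001, -0.001, -1.0]]
ft_force: [-0.9, -0.6, 5.9]
opening: 0.0163
```

```bash
python3 - <<'E'
from h import *
feel()
E
```

```text
F [-0.8952 -0.6409  5.8507] T [-0.222   0.2029  0.0406] op 0.0163 eff6 -0.1975565403699875 qd6 0.012245974949281507 pos [0.5198 0.0444 0.2392] yaw 2.3105612682750083
```

L drags (-0.16 to -0.18 N·m), so M is the sound one. I'll release L and look at the base with the wrist camera.

Emit:
move_arm --targets '[{"x": 0,"y": 0,"z": 0,"wx": 0,"wy": 0,"wz": 0},{"x": 0,"y": 0,"z": 0,"wx": 0,"wy": 0,"wz": 0},{"x": 0,"y": 0,"z": 0,"wx": 0,"wy": 0,"wz": 0},{"x": 0,"y": 0,"z": -30,"wx": 0,"wy": 0,"wz": 0},{"x": 0,"y": 0,"z": -60,"wx": 0,"wy": 0,"wz": 0},{"x": 0,"y": 0,"z": -90,"wx": 0,"wy": 0,"wz": 0}]' --hand 0.45

```text
time: 12.3
tool_pos: [0.5191, 0.0446, 0.329]
orientation: [[-0.739, -0.674, -0.002], [-0.674, 0.739, -0.0], [0.002, 0.001, -1.0]]
ft_force: [0.8, 0.0, -0.7]
opening: 0.0412
```

```bash
python3 - <<'E'
from h import *
goal([.586,-.2015,.33],1.49)
E
```

```text
shift mm [ 116.3 -227.    -1.1] turn [ 0.0006 -0.002   0.82  ] q [ 0.0828  0.2834  1.9247  0.0001  0.9354 -2.2273] t 12.3
```

Emit:
move_arm --targets '[{"x": 116,"y": -227,"z": -1,"wx": 0,"wy": 0,"wz": 0.82},{"x": 116,"y": -227,"z": -1,"wx": 0,"wy": 0,"wz": 0.82},{"x": 116,"y": -227,"z": -1,"wx": 0,"wy": 0,"wz": 0.82},{"x": 116,"y": -227,"z": -1,"wx": 0,"wy": 0,"wz": 0.82},{"x": 116,"y": -227,"z": -1,"wx": 0,"wy": 0,"wz": 0.82},{"x": 116,"y": -227,"z": -1,"wx": 0,"wy": 0,"wz": 0.82},{"x": 116,"y": -227,"z": -1,"wx": 0,"wy": 0,"wz": 0.82},{"x": 116,"y": -227,"z": -1,"wx": 0,"wy": 0,"wz": 0.82},{"x": 116,"y": -227,"z": -1,"wx": 0,"wy": 0,"wz": 0.82},{"x": 116,"y": -227,"z": -1,"wx": 0,"wy": 0,"wz": 0.82},{"x": 116,"y": -227,"z": -1,"wx": 0,"wy": 0,"wz": 0.82},{"x": 116,"y": -227,"z": -1,"wx": 0,"wy": 0,"wz": 0.82}]'

```text
time: 13.3
tool_pos: [0.5865, -0.2001, 0.3295]
orientation: [[-0.997, 0.078, -0.0], [0.078, 0.997, 0.0], [0.0, 0.0, -1.0]]
ft_force: [0.1, -0.3, -0.3]
opening: 0.0415
```

Emit:
move_arm --targets '[{"x": 0,"y": 0,"z": 0,"wx": 0,"wy": 0,"wz": 0},{"x": 0,"y": 0,"z": 0,"wx": 0,"wy": 0,"wz": 0},{"x": 0,"y": 0,"z": 0,"wx": 0,"wy": 0,"wz": 0}]'

```text
time: 13.55
tool_pos: [0.5867, -0.2009, 0.3296]
orientation: [[-0.997, 0.08, 0.0], [0.08, 0.997, -0.0], [-0.0, -0.0, -1.0]]
ft_force: [-0.3, -0.1, -0.1]
opening: 0.0414
```

```bash
python3 - <<'E'
from h import *
s=arm.read_state(); print(s['qd'],s['tool_pos'])
im=cams.grab_frame('wrist'); save('b1',im)
r=finder.place_of('wrist','bore'); print(r, [onplane('wrist',q['at'],.045,s) for q in r])
s2=arm.read_state(); print(s2['tool_pos'])
np.savez('b1.npz',**{k:s[k] for k in ('tool_pos','orientation')})
E
```

```text
[-0.0033  0.0009 -0.0007  0.0018  0.002   0.0007] [ 0.5867 -0.2009  0.3296]
[{'at': [315.3, 124.7], 'score': 0.66}] [array([ 0.5242, -0.2028,  0.045 ])]
[ 0.5867 -0.2011  0.3296]
```

View pics/b1.png

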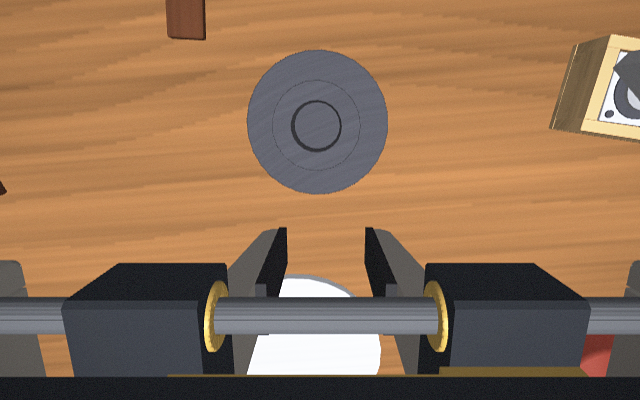

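```bash
cat >> h.py <<'E'
from scipy.optimize import minimize
def fitcirc(img,st,c0,z,r,n=180,span=.006,step=.0005,polar=-1,rfree=False,rs=None):
    """scan centre; score = mean radial brightness derivative (signed) along projected circle"""
    g=cv2.GaussianBlur(cv2.cvtColor(img,cv2.COLOR_BGR2GRAY),(0,0),0.8).astype(np.float32)
    K,R,o=cam('wrist',st); a=np.linspace(0,2*np.pi,n,endpoint=False)
    def samp(cx,cy,rr):
        P=np.c_[cx+rr*np.cos(a),cy+rr*np.sin(a),np.full(n,z)]; p=(K@(R.T@(P-o).T)); u=(p[:2]/p[2]).astype(np.float32)
        return cv2.remap(g,u[0][None],u[1][None],cv2.INTER_LINEAR)[0]
    best=None
    for rr in (rs if rs is not None else [r]):
        for dx in np.arange(-span,span+1e-9,step):
            for dy in np.arange(-span,span+1e-9,step):
                v=np.mean(samp(c0[0]+dx,c0[1]+dy,rr+.0007)-samp(c0[0]+dx,c0[1]+dy,rr-.0007))*polar
                if best is None or v>best[0]: best=(v,c0[0]+dx,c0[1]+dy,rr)
    return best
E
python3 - <<'E'
from h import *
s=dict(np.load('b1.npz')); im=cv2.imread('pics/b1.png')
for pol in (1,-1):
    print('bore',fitcirc(im,s,[.525,-.202],.045,.0192,polar=pol,rs=np.arange(.017,.0215,.0004)))
    print('collar',fitcirc(im,s,[.525,-.202],.045,.034,polar=pol,rs=np.arange(.032,.0365,.0005)))
    print('foot',fitcirc(im,s,[.525,-.202],.012,.062,polar=pol,rs=np.arange(.059,.066,.001)))
c=im[80:165,270:365]; cv2.imwrite('pics/b1c.png',cv2.resize(c,None,fx=6,fy=6,interpolation=cv2.INTER_CUBIC))
E
```

```text
bore (np.float32(33.89282), np.float64(0.525), np.float64(-0.2025), np.float64(0.019400000000000008))
collar (np.float32(5.5114694), np.float64(0.5255000000000001), np.float64(-0.2025), np.float64(0.0345))
foot (np.float32(25.389063), np.float64(0.525), np.float64(-0.2025), np.float64(0.06))
bore (np.float32(33.34501), np.float64(0.525), np.float64(-0.202), np.float64(0.017))
collar (np.float32(6.8508573), np.float64(0.5255000000000001), np.float64(-0.2025), np.float64(0.0325))
foot (np.float32(0.87806535), np.float64(0.5255000000000001), np.float64(-0.203), np.float64(0.064))
```

View pics/b1c.png

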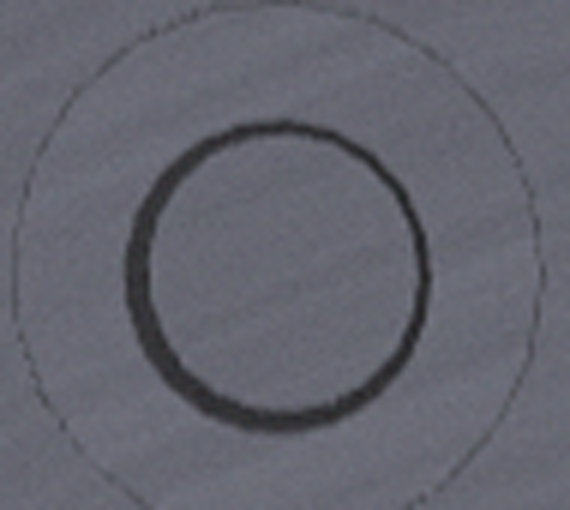

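The bore measures (0.525, -0.2025) with a 19.4 mm fitted radius against the true 19.2. Next I'll look at M from the same relative viewpoint, so that the camera bias cancels.

```bash
python3 - <<'E'
from h import *
goal([.6027,.139,.33],1.49)
E
```

```text
shift mm [ 11.3 340.3  -0.4] turn [-0.      0.0001  0.0005] q [-0.3327  0.4231  1.7102 -0.      1.0081 -1.8231] t 13.65
```

Emit:
move_arm --targets '[{"x": 11,"y": 340,"z": 0,"wx": 0,"wy": 0,"wz": 0},{"x": 11,"y": 340,"z": 0,"wx": 0,"wy": 0,"wz": 0},{"x": 11,"y": 340,"z": 0,"wx": 0,"wy": 0,"wz": 0},{"x": 11,"y": 340,"z": 0,"wx": 0,"wy": 0,"wz": 0},{"x": 11,"y": 340,"z": 0,"wx": 0,"wy": 0,"wz": 0},{"x": 11,"y": 340,"z": 0,"wx": 0,"wy": 0,"wz": 0},{"x": 11,"y": 340,"z": 0,"wx": 0,"wy": 0,"wz": 0},{"x": 11,"y": 340,"z": 0,"wx": 0,"wy": 0,"wz": 0},{"x": 11,"y": 340,"z": 0,"wx": 0,"wy": 0,"wz": 0},{"x": 11,"y": 340,"z": 0,"wx": 0,"wy": 0,"wz": 0},{"x": 11,"y": 340,"z": 0,"wx": 0,"wy": 0,"wz": 0},{"x": 11,"y": 340,"z": 0,"wx": 0,"wy": 0,"wz": 0}]'

```text
time: 14.65
tool_pos: [0.6031, 0.1371, 0.3293]
orientation: [[-0.997, 0.081, -0.0], [0.081, 0.997, -0.001], [0.0, -0.001, -1.0]]
ft_force: [-0.5, -0.4, 0.0]
opening: 0.0418
```

Emit:
move_arm --targets '[{"x": 0,"y": 0,"z": 0,"wx": 0,"wy": 0,"wz": 0},{"x": 0,"y": 0,"z": 0,"wx": 0,"wy": 0,"wz": 0},{"x": 0,"y": 0,"z": 0,"wx": 0,"wy": 0,"wz": 0},{"x": 0,"y": 0,"z": 0,"wx": 0,"wy": 0,"wz": 0}]'

```text
time: 14.98
tool_pos: [0.6033, 0.1376, 0.3296]
orientation: [[-0.997, 0.082, 0.0], [0.082, 0.997, -0.0], [-0.0, -0.0, -1.0]]
ft_force: [0.5, -0.3, -0.6]
opening: 0.0415
```

```bash
python3 - <<'E'
from h import *
s=arm.read_state(); print(s['qd'],s['tool_pos'])
im=cams.grab_frame('wrist'); save('m1',im)
s2=arm.read_state(); print(s2['tool_pos'])
np.savez('m1.npz',**{k:s[k] for k in ('tool_pos','orientation')})
im=cv2.imread('pics/m1.png')[70:180,260:390]; cv2.imwrite('pics/m1c.png',cv2.resize(im,None,fx=5,fy=5,interpolation=cv2.INTER_CUBIC))
E
```

```text
[ 0.007   0.0012 -0.0013  0.0005 -0.0014 -0.0019] [0.6033 0.1376 0.3296]
[0.6032 0.1378 0.3295]
```

View pics/m1c.png

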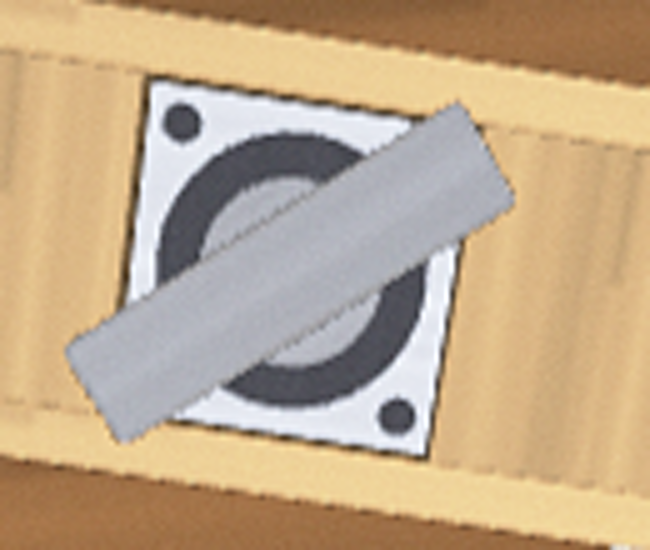

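```bash
python3 - <<'E'
from h import *
s=dict(np.load('m1.npz'))
f=lambda q,z:onplane('wrist',(np.array(q)+.5)/5-.5+[260,70],z,s)[:2]
P=np.array([f(q,.073) for q in [(66,352),(124,443),(515,200),(460,101)]])
ax=(P[2]+P[3]-P[0]-P[1])/2; print('tang',P.mean(0),np.linalg.norm(ax),np.arctan2(ax[1],ax[0]),np.linalg.norm(P[1]-P[0]),np.linalg.norm(P[3]-P[2]))
print('flange diag',(f((152,80),.04)+f((430,457),.04))/2,'dots',(f((182,123),.04)+f((397,417),.04))/2,'ring',f((290,270),.04))
E
```

```text
tang [0.5405 0.138 ] 0.06276083362107826 2.038298614707772 0.01462006597638074 0.01482148916834834
flange diag [0.5407 0.1382] dots [0.5406 0.1378] ring [0.5402 0.1376]
```

M at (0.5405, 0.138) by vision agrees with the earlier grip position to within 1 mm. Next I'll grip it at the same turned angle.

```bash
python3 - <<'E'
from h import *
goal([.5411,.1375,.29],.467)
E
```

```text
shift mm [61.9 -5.4 39.5] turn [0.     0.0001 1.0221] q [ 0.2222  0.4212  1.7135 -0.      1.0069 -1.2669] t 15.03
```

Emit:
move_arm --targets '[{"x": 62,"y": -5.4,"z": 39,"wx": 0,"wy": 0,"wz": 1.022},{"x": 62,"y": -5.4,"z": 39,"wx": 0,"wy": 0,"wz": 1.022},{"x": 62,"y": -5.4,"z": 39,"wx": 0,"wy": 0,"wz": 1.022},{"x": 62,"y": -5.4,"z": 39,"wx": 0,"wy": 0,"wz": 1.022},{"x": 62,"y": -5.4,"z": 39,"wx": 0,"wy": 0,"wz": 1.022},{"x": 62,"y": -5.4,"z": 39,"wx": 0,"wy": 0,"wz": 1.022},{"x": 62,"y": -5.4,"z": 39,"wx": 0,"wy": 0,"wz": 1.022},{"x": 62,"y": -5.4,"z": 39,"wx": 0,"wy": 0,"wz": 1.022},{"x": 62,"y": -5.4,"z": 39,"wx": 0,"wy": 0,"wz": 1.022},{"x": 62,"y": -5.4,"z": 39,"wx": 0,"wy": 0,"wz": 1.022},{"x": 62,"y": -5.4,"z": 39,"wx": 0,"wy": 0,"wz": 1.022},{"x": 62,"y": -5.4,"z": 39,"wx": 0,"wy": 0,"wz": 1.022}]'

```text
time: 16.03
tool_pos: [0.5409, 0.138, 0.2905]
orientation: [[-0.454, 0.891, 0.0], [0.891, 0.454, -0.0], [-0.0, 0.0, -1.0]]
ft_force: [-0.5, -0.2, -0.3]
opening: 0.0415
```

```bash
python3 - <<'E'
from h import *
im=cams.grab_frame('wrist'); save('m2',im)
feel(); goal([.5411,.1375,.238],.467)
E
```

```text
F [ 0.0814 -0.3104  0.1229] T [ 0.008   0.0707 -0.0182] op 0.0414 eff6 -0.040401803562417626 qd6 0.0129261998597562 pos [0.5409 0.138  0.2905] yaw 0.47024572050388813
shift mm [-0.5 -0.1 52.5] turn [-0.     -0.      0.0032] q [ 0.2471  0.3876  1.8745  0.      0.8796 -0.2231] t 16.08
```

View pics/m2.png

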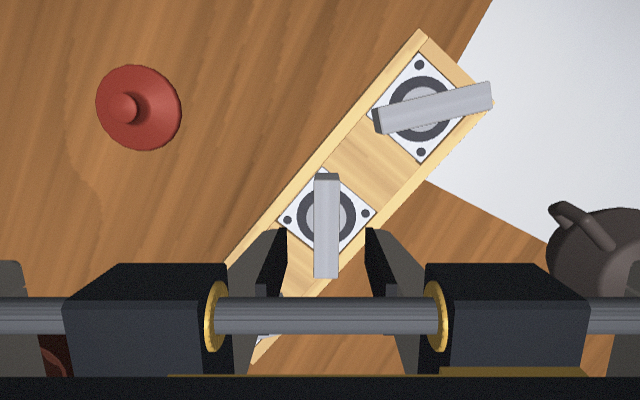

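The tang is aligned and centred at column 325. Next: descend and grip.

Emit:
move_arm --targets '[{"x": -0.5,"y": 0,"z": 30,"wx": 0,"wy": 0,"wz": 0},{"x": -0.5,"y": 0,"z": 53,"wx": 0,"wy": 0,"wz": 0},{"x": -0.5,"y": 0,"z": 53,"wx": 0,"wy": 0,"wz": 0},{"x": -0.5,"y": 0,"z": 53,"wx": 0,"wy": 0,"wz": 0},{"x": -0.5,"y": 0,"z": 53,"wx": 0,"wy": 0,"wz": 0}]'

```text
time: 16.5
tool_pos: [0.5415, 0.1377, 0.2383]
orientation: [[-0.452, 0.892, 0.001], [0.892, 0.452, 0.0], [-0.0, 0.001, -1.0]]
ft_force: [0.0, 0.3, -0.2]
opening: 0.0414
```

Emit:
move_arm --targets '[{"x": 0,"y": 0,"z": 0,"wx": 0,"wy": 0,"wz": 0},{"x": 0,"y": 0,"z": 0,"wx": 0,"wy": 0,"wz": 0},{"x": 0,"y": 0,"z": 0,"wx": 0,"wy": 0,"wz": 0},{"x": 0,"y": 0,"z": 0,"wx": 0,"wy": 0,"wz": 0},{"x": 0,"y": 0,"z": 0,"wx": 0,"wy": 0,"wz": 0},{"x": 0,"y": 0,"z": 0,"wx": 0,"wy": 0,"wz": 0}]' --hand 0

```text
time: 17.0
tool_pos: [0.5414, 0.1377, 0.2382]
orientation: [[-0.451, 0.892, 0.001], [0.892, 0.451, 0.0], [-0.0, 0.001, -1.0]]
ft_force: [-1.1, 0.9, 6.1]
opening: 0.0156
```

```bash
python3 - <<'E'
from h import *
feel()
E
```

```text
F [-1.0741  0.8805  6.124 ] T [-0.0942  0.2805  0.0088] op 0.0156 eff6 0.0024019356351345778 qd6 0.0022941571154451324 pos [0.5414 0.1377 0.2382] yaw 0.46810654702444227
```

Emit:
move_arm --targets '[{"x": 0,"y": 0,"z": -8,"wx": 0,"wy": 0,"wz": 0},{"x": 0,"y": 0,"z": -18,"wx": 0,"wy": 0,"wz": 0},{"x": 0,"y": 0,"z": -30,"wx": 0,"wy": 0,"wz": 0},{"x": 0,"y": 0,"z": -45,"wx": 0,"wy": 0,"wz": 0},{"x": 0,"y": 0,"z": -65,"wx": 0,"wy": 0,"wz": 0},{"x": 0,"y": 0,"z": -90,"wx": 0,"wy": 0,"wz": 0},{"x": 0,"y": 0,"z": -110,"wx": 0,"wy": 0,"wz": 0},{"x": 0,"y": 0,"z": -115,"wx": 0,"wy": 0,"wz": 0},{"x": 0,"y": 0,"z": -115,"wx": 0,"wy": 0,"wz": 0}]'

```text
time: 17.75
tool_pos: [0.5414, 0.1377, 0.3545]
orientation: [[-0.451, 0.892, 0.003], [0.892, 0.451, 0.001], [-0.001, 0.003, -1.0]]
ft_force: [0.3, 0.1, -7.3]
opening: 0.0159
```

```bash
python3 - <<'E'
from h import *
im=cams.grab_frame('wrist'); save('l1',im)
save('l1s',cams.grab_frame('side'))
feel(); goal([.5414-.0155,.1377-.3405,.36],.468)
E
```

```text
F [-0.2121 -0.3794 -7.3933] T [-0.0355  0.0664 -0.0001] op 0.0159 eff6 0.0009819015394896269 qd6 -0.0005817107511378112 pos [0.5406 0.1375 0.3519] yaw 0.4680128622656616
shift mm [-297.1 -166.6   -8. ] turn [-0.0009 -0.0002  0.    ] q [ 0.2464  0.3075  1.8287  0.      1.0063 -0.2217] t 17.85
```

View pics/l1.png

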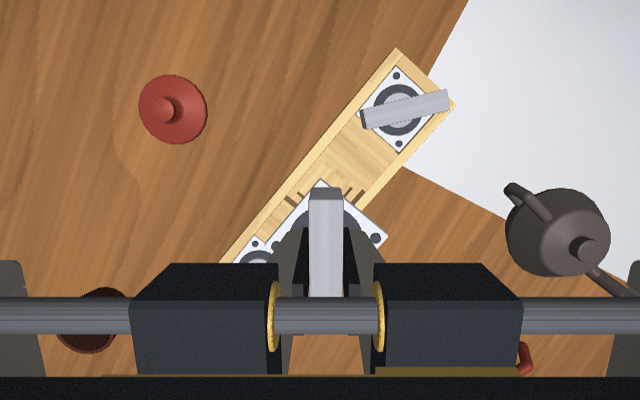

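View pics/l1s.png

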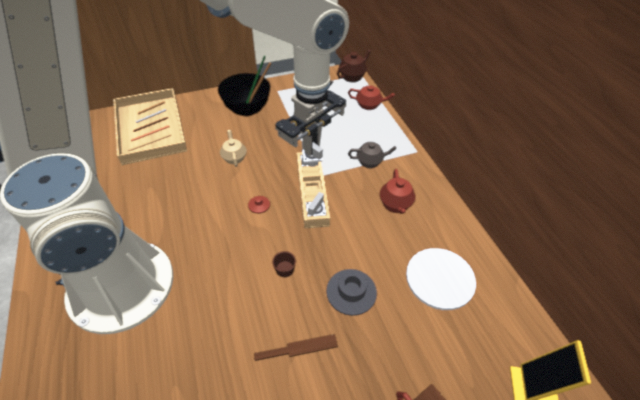

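The bearing is held (7 N load). I'll carry it across to above the bore.

Emit:
move_arm --targets '[{"x": -15,"y": -8.5,"z": 0,"wx": 0,"wy": 0,"wz": 0},{"x": -40,"y": -22.5,"z": 0,"wx": 0,"wy": 0,"wz": 0},{"x": -70,"y": -39.5,"z": 0,"wx": 0,"wy": 0,"wz": 0},{"x": -102,"y": -57,"z": 0,"wx": 0,"wy": 0,"wz": 0},{"x": -134,"y": -75,"z": 0,"wx": 0,"wy": 0,"wz": 0},{"x": -166,"y": -93,"z": 0,"wx": 0,"wy": 0,"wz": 0},{"x": -198,"y": -111,"z": 0,"wx": 0,"wy": 0,"wz": 0},{"x": -230,"y": -129,"z": 0,"wx": 0,"wy": 0,"wz": 0},{"x": -258,"y": -145,"z": 0,"wx": 0,"wy": 0,"wz": 0},{"x": -280,"y": -157,"z": 0,"wx": 0,"wy": 0,"wz": 0},{"x": -292,"y": -164,"z": 0,"wx": 0,"wy": 0,"wz": 0},{"x": -297,"y": -166.5,"z": 0,"wx": 0,"wy": 0,"wz": 0}]'

```text
time: 18.85
tool_pos: [0.5259, -0.2042, 0.351]
orientation: [[-0.449, 0.893, -0.002], [0.893, 0.449, 0.001], [0.002, -0.002, -1.0]]
ft_force: [-0.0, -0.3, -6.7]
opening: 0.0158
```

Emit:
move_arm --targets '[{"x": 0,"y": 0,"z": 10,"wx": 0,"wy": 0,"wz": 0},{"x": 0,"y": 0,"z": 25,"wx": 0,"wy": 0,"wz": 0},{"x": 0,"y": 0,"z": 35,"wx": 0,"wy": 0,"wz": 0},{"x": 0,"y": 0,"z": 40,"wx": 0,"wy": 0,"wz": 0},{"x": 0,"y": 0,"z": 40,"wx": 0,"wy": 0,"wz": 0},{"x": 0,"y": 0,"z": 40,"wx": 0,"wy": 0,"wz": 0}]'

```text
time: 19.35
tool_pos: [0.5267, -0.2018, 0.3121]
orientation: [[-0.452, 0.892, -0.001], [0.892, 0.452, 0.0], [0.001, -0.001, -1.0]]
ft_force: [-0.0, 1.0, -5.9]
opening: 0.0162
```

```bash
python3 - <<'E'
from h import *
for n in ('wrist','side','top'): save('h1'+n,cams.grab_frame(n))
feel(); goal([.5414-.0155,.1377-.3405,.30],.468)
a=cv2.imread('pics/h1side.png')[200:340,270:430]; cv2.imwrite('pics/h1sc.png',cv2.resize(a,None,fx=4,fy=4,interpolation=cv2.INTER_CUBIC))
E
```

```text
F [ 0.0054 -0.2635 -5.0462] T [-0.042   0.0849 -0.0117] op 0.0158 eff6 0.003266544663347304 qd6 -0.0007694666502290307 pos [ 0.5269 -0.2024  0.3131] yaw 0.4683981467077452
shift mm [ 0.1 -1.1 13.1] turn [0.0008 0.0008 0.0004] q [-0.3693  0.365   1.8461  0.0001  0.9293 -0.8378] t 19.5
```

View pics/h1wrist.png

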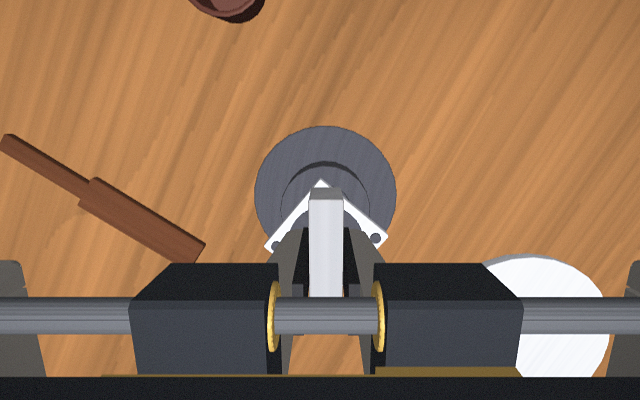

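View pics/h1sc.png

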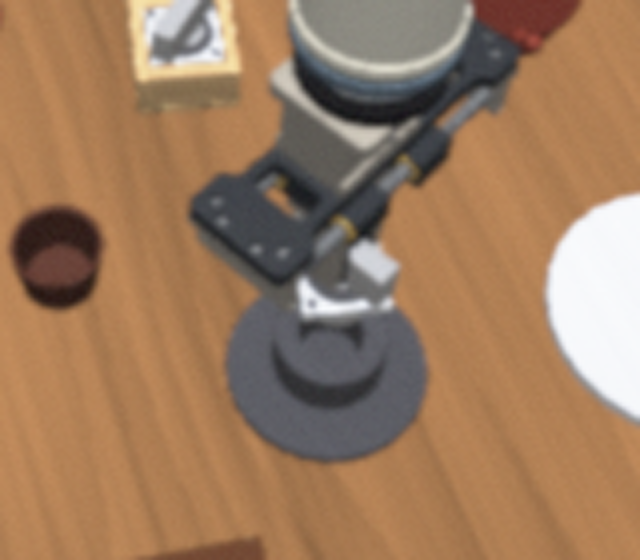

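The bearing hangs over the base with its tang unchanged in the hand (columns 309–343, as before). I'll go down to just above the collar and check the alignment.

Emit:
move_arm --targets '[{"x": 0,"y": -0.6,"z": 10,"wx": 0,"wy": 0,"wz": 0},{"x": 0,"y": -0.6,"z": 20,"wx": 0,"wy": 0,"wz": 0},{"x": 0,"y": -0.6,"z": 27,"wx": 0,"wy": 0,"wz": 0},{"x": 0,"y": -0.6,"z": 29,"wx": 0,"wy": 0,"wz": 0},{"x": 0,"y": -0.6,"z": 29,"wx": 0,"wy": 0,"wz": 0},{"x": 0,"y": -0.6,"z": 29,"wx": 0,"wy": 0,"wz": 0},{"x": 0,"y": -0.6,"z": 29,"wx": 0,"wy": 0,"wz": 0}]'

```text
time: 20.08
tool_pos: [0.5262, -0.2029, 0.2837]
orientation: [[-0.451, 0.893, 0.0], [0.893, 0.451, -0.0], [-0.0, 0.0, -1.0]]
ft_force: [-0.1, -0.4, -5.2]
opening: 0.0159
```

```bash
python3 - <<'E'
from h import *
s=arm.read_state()
im=cams.grab_frame('wrist'); save('h2',im)
np.savez('h2.npz',**{k:s[k] for k in ('tool_pos','orientation')})
feel(); goal([.5414-.0155,.1377-.3405,.282],.468)
a=cv2.imread('pics/h2.png')[100:280,220:430]; cv2.imwrite('pics/h2c.png',cv2.resize(a,None,fx=3.3,fy=3.3,interpolation=cv2.INTER_CUBIC))
E
```

```text
F [ 0.2039 -0.4145 -5.8521] T [-0.0113  0.0113 -0.0455] op 0.0156 eff6 0.00021809095414937474 qd6 0.0013412943746796302 pos [ 0.5262 -0.2029  0.2838] yaw 0.46795893603915545
shift mm [ 0.2 -0.2  1.8] turn [ 0.0004  0.0005 -0.    ] q [-0.3707  0.4043  1.8665  0.      0.8702 -0.8387] t 20.13
```

View pics/h2c.png

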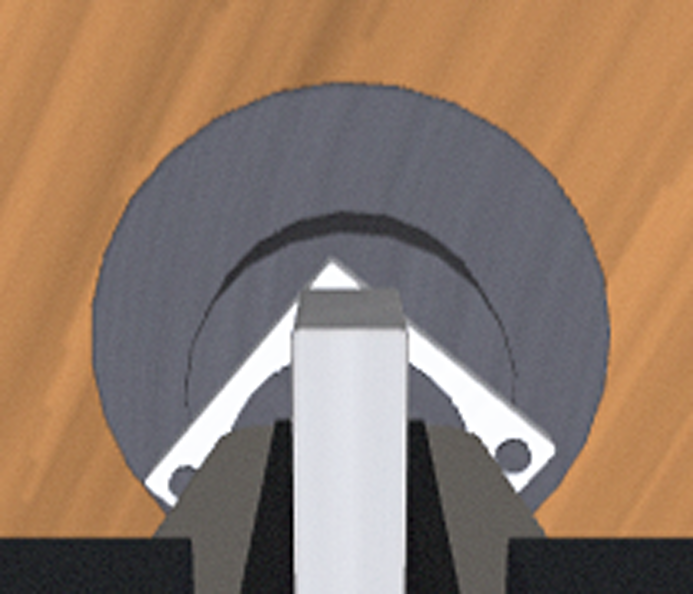

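Emit:
move_arm --targets '[{"x": 0,"y": 0,"z": 3,"wx": 0,"wy": 0,"wz": 0},{"x": 0,"y": 0,"z": 6,"wx": 0,"wy": 0,"wz": 0},{"x": 0,"y": 0,"z": 8,"wx": 0,"wy": 0,"wz": 0},{"x": 0,"y": 0,"z": 9,"wx": 0,"wy": 0,"wz": 0},{"x": 0,"y": 0,"z": 10,"wx": 0,"wy": 0,"wz": 0},{"x": 0,"y": 0,"z": 11,"wx": 0,"wy": 0,"wz": 0}]'

```text
time: 20.63
tool_pos: [0.526, -0.2028, 0.2724]
orientation: [[-0.451, 0.892, 0.0], [0.892, 0.451, 0.0], [-0.0, 0.0, -1.0]]
ft_force: [0.7, -0.2, -6.0]
opening: 0.0159
```

```bash
python3 - <<'E'
from h import *
feel(); goal([.5414-.0155,.1377-.3405,.251],.468)
E
```

```text
F [ 0.6735 -0.1549 -5.9711] T [ 0.0161 -0.0209 -0.0215] op 0.0159 eff6 0.0002871959259209689 qd6 7.625718951737992e-05 pos [ 0.526  -0.2028  0.2724] yaw 0.46798295640441173
shift mm [ 0.1 -0.1 21.4] turn [ 0.0001  0.     -0.    ] q [-0.3707  0.4204  1.8734  0.0001  0.8477 -0.8387] t 20.63
```

The spigot is about 5 mm into the bore with no contact force. Continuing down.

Emit:
move_arm --targets '[{"x": 0,"y": 0,"z": 2,"wx": 0,"wy": 0,"wz": 0},{"x": 0,"y": 0,"z": 4,"wx": 0,"wy": 0,"wz": 0},{"x": 0,"y": 0,"z": 6,"wx": 0,"wy": 0,"wz": 0},{"x": 0,"y": 0,"z": 8,"wx": 0,"wy": 0,"wz": 0},{"x": 0,"y": 0,"z": 10,"wx": 0,"wy": 0,"wz": 0},{"x": 0,"y": 0,"z": 12,"wx": 0,"wy": 0,"wz": 0}]'

```text
time: 21.13
tool_pos: [0.5261, -0.2028, 0.2603]
orientation: [[-0.451, 0.892, 0.0], [0.892, 0.451, 0.0], [-0.0, 0.0, -1.0]]
ft_force: [0.8, 0.6, -5.4]
opening: 0.0158
```

```bash
python3 - <<'E'
from h import *
feel()
E
```

```text
F [ 0.8276  0.5654 -5.4098] T [ 0.1265 -0.0616 -0.0107] op 0.0158 eff6 0.0012814114961656742 qd6 0.0004820251198932907 pos [ 0.5261 -0.2028  0.2603] yaw 0.46800803673661734
```

Emit:
move_arm --targets '[{"x": 0,"y": 0,"z": 2,"wx": 0,"wy": 0,"wz": 0},{"x": 0,"y": 0,"z": 4,"wx": 0,"wy": 0,"wz": 0},{"x": 0,"y": 0,"z": 5,"wx": 0,"wy": 0,"wz": 0},{"x": 0,"y": 0,"z": 6,"wx": 0,"wy": 0,"wz": 0}]'

```text
time: 21.47
tool_pos: [0.526, -0.2028, 0.2543]
orientation: [[-0.451, 0.892, -0.0], [0.892, 0.451, 0.0], [0.0, 0.0, -1.0]]
ft_force: [0.8, 0.5, -4.8]
opening: 0.0158
```

```bash
python3 - <<'E'
from h import *
feel()
E
```

```text
F [ 0.7693  0.5233 -4.8481] T [ 0.1883 -0.1657  0.0172] op 0.0158 eff6 0.0004914908458886202 qd6 0.00011817878222255917 pos [ 0.526  -0.2028  0.2543] yaw 0.4679453001016661
```

Emit:
move_arm --targets '[{"x": 0,"y": 0,"z": 1,"wx": 0,"wy": 0,"wz": 0},{"x": 0,"y": 0,"z": 2,"wx": 0,"wy": 0,"wz": 0},{"x": 0,"y": 0,"z": 3,"wx": 0,"wy": 0,"wz": 0},{"x": 0,"y": 0,"z": 3.5,"wx": 0,"wy": 0,"wz": 0},{"x": 0,"y": 0,"z": 3.5,"wx": 0,"wy": 0,"wz": 0}]'

```text
time: 21.88
tool_pos: [0.5261, -0.2028, 0.2512]
orientation: [[-0.451, 0.892, 0.0], [0.892, 0.451, -0.0], [-0.0, 0.0, -1.0]]
ft_force: [0.9, 2.3, -2.1]
opening: 0.0161
```

```bash
python3 - <<'E'
from h import *
feel()
E
```

```text
F [ 0.8852  2.2824 -2.1273] T [0.2497 0.0608 0.0764] op 0.0161 eff6 0.003111033292952925 qd6 0.0012591895813545547 pos [ 0.5261 -0.2028  0.2512] yaw 0.46799451113163343
```

Emit:
move_arm --targets '[{"x": 0,"y": 0,"z": 0.5,"wx": 0,"wy": 0,"wz": 0},{"x": 0,"y": 0,"z": 1,"wx": 0,"wy": 0,"wz": 0},{"x": 0,"y": 0,"z": 1,"wx": 0,"wy": 0,"wz": 0}]'

```text
time: 22.13
tool_pos: [0.5261, -0.2028, 0.2511]
orientation: [[-0.451, 0.892, 0.0], [0.892, 0.451, -0.0], [-0.0, 0.0, -1.0]]
ft_force: [-2.8, 3.2, 9.7]
opening: 0.0157
```

```bash
python3 - <<'E'
from h import *
feel()
E
```

```text
F [-2.8303  3.241   9.6921] T [0.5159 0.6682 0.0236] op 0.0157 eff6 0.003523975392454304 qd6 0.0004445902913932139 pos [ 0.5261 -0.2028  0.2511] yaw 0.46802282882873625
```

The bearing stops at TCP z 0.2511 (0.251 expected) and carries load, so it is seated. I'll release it and rise.

Emit:
move_arm --targets '[{"x": 0,"y": 0,"z": -1,"wx": 0,"wy": 0,"wz": 0},{"x": 0,"y": 0,"z": -1,"wx": 0,"wy": 0,"wz": 0}]'

```text
time: 22.3
tool_pos: [0.526, -0.2028, 0.2512]
orientation: [[-0.451, 0.892, 0.0], [0.892, 0.451, -0.0], [-0.0, 0.0, -1.0]]
ft_force: [-2.1, 2.0, 2.0]
opening: 0.0157
```

Emit:
move_arm --targets '[{"x": 0,"y": 0,"z": 0,"wx": 0,"wy": 0,"wz": 0},{"x": 0,"y": 0,"z": 0,"wx": 0,"wy": 0,"wz": 0},{"x": 0,"y": 0,"z": 0,"wx": 0,"wy": 0,"wz": 0},{"x": 0,"y": 0,"z": 0,"wx": 0,"wy": 0,"wz": 0},{"x": 0,"y": 0,"z": -20,"wx": 0,"wy": 0,"wz": 0},{"x": 0,"y": 0,"z": -50,"wx": 0,"wy": 0,"wz": 0},{"x": 0,"y": 0,"z": -80,"wx": 0,"wy": 0,"wz": 0},{"x": -60,"y": 0,"z": -100,"wx": 0,"wy": 0,"wz": 0},{"x": -60,"y": 0,"z": -100,"wx": 0,"wy": 0,"wz": 0},{"x": -60,"y": 0,"z": -100,"wx": 0,"wy": 0,"wz": 0},{"x": -60,"y": 0,"z": -100,"wx": 0,"wy": 0,"wz": 0},{"x": -60,"y": 0,"z": -100,"wx": 0,"wy": 0,"wz": 0}]' --hand 0.45

```text
time: 23.3
tool_pos: [0.5524, -0.256, 0.3502]
orientation: [[-0.451, 0.893, -0.002], [0.893, 0.451, 0.001], [0.001, -0.001, -1.0]]
ft_force: [-0.4, 0.2, 0.5]
opening: 0.0416
```

```bash
python3 - <<'E'
from h import *
s=arm.read_state()
im=cams.grab_frame('wrist'); save('f1',im); save('f1t',cams.grab_frame('top'))
si=cams.grab_frame('side'); save('f1s',si)
np.savez('f1.npz',**{k:s[k] for k in ('tool_pos','orientation')})
feel(); print(s['time'])
a=cv2.imread('pics/f1s.png')[140:340,250:450]; cv2.imwrite('pics/f1sc.png',cv2.resize(a,None,fx=3,fy=3,interpolation=cv2.INTER_CUBIC))
E
```

```text
F [0.1143 0.0946 0.8735] T [-0.0142  0.0235  0.0209] op 0.0415 eff6 0.004800034366780892 qd6 -0.002517512612614668 pos [ 0.5525 -0.2556  0.3502] yaw 0.46851170487312427
23.3
```

View pics/f1.png

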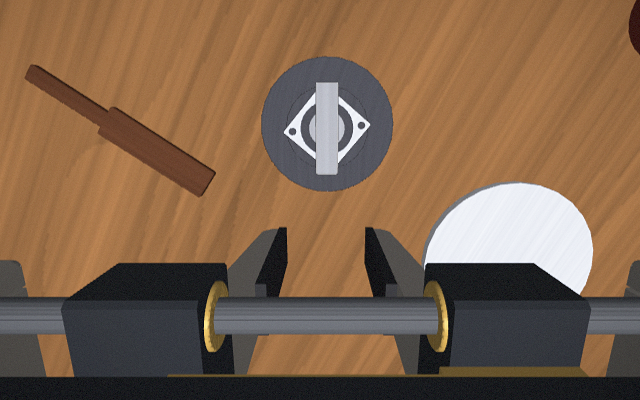

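View pics/f1sc.png

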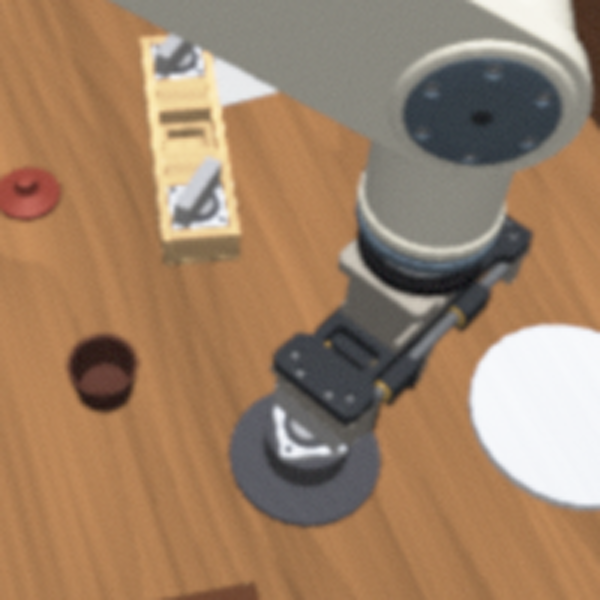

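```bash
python3 - <<'E'
from h import *
s=dict(np.load('f1.npz'))
P=np.array([onplane('wrist',q,.086,s)[:2] for q in [(316,82),(338,82),(338,174),(316,174)]])
print(P.mean(0),np.linalg.norm(P[0]-P[3]))
im=cv2.imread('pics/f1.png'); print(fitcirc(im,s,[.525,-.202],.012,.062,polar=1,rs=np.arange(.058,.066,.0005)),fitcirc(im,s,[.525,-.202],.045,.034,polar=1,rs=np.arange(.033,.036,.0005)))
s=arm.read_state(); print(s['qd'],s['time']); print(arm.close_job())
E
```

```text
[ 0.5255 -0.2026] 0.0633817163196561
(np.float32(23.627539), np.float64(0.525), np.float64(-0.2025), np.float64(0.060500000000000005)) (np.float32(-0.84583336), np.float64(0.5265000000000001), np.float64(-0.197), np.float64(0.035500000000000004))
[ 0.0002 -0.001  -0.0068 -0.0015 -0.0017 -0.0025] 23.45
the job is handed in; nothing more can be done
None
```

The sound bearing, the middle one in the rack, is seated in the base's bore and released. The job was handed in at about 23.5 s of the 61 s allowed; the hand-in gave no verdict.

- **Trying the bearings:** I twisted each tang about 0.8 rad (just over an eighth of a turn) in its pocket and left it turned. The two outer units dragged with 0.16–0.19 N·m. The middle one showed only 0.004–0.026 N·m, about the sensor noise.
- **Placing:** I lifted the middle bearing out by its tang and lowered it into the bore, with no contact force on the way in. It came to rest at tool height 0.2511 m against 0.251 m expected. The wrist force peaked at about 10 N in the readings, well under the 50 N limit.
- **Last checks:**
  - **Position:** the wrist picture shows the tang centred within about 1 mm of the base centre, with the tang length reading 63.4 mm against 64 mm.
  - **Surroundings:** the side picture shows the flange resting on the collar and the two dragging units still in their pockets. The cup, lid, disc and paddle look undisturbed; I did not specifically check the teapots in the final pictures.
- **Checks that failed or disagreed:**
  - **Collar fit:** in the last picture it found no edge, because the flange covers the collar, so I relied on the foot circle.
  - **First bore search:** the side camera mistook the loose disc for the bore, and I ignored it.
  - **First rack view:** it was about 1–2 mm off sideways because the arm was still moving. That put a side load of about 13 N on the first bearing during its twist.

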